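# Stand the reference card on the easel and clip it there

## Robot

A 6-joint arm with a two-finger parallel gripper is mounted at the origin on a cart in front of the work surface, level with it; the furniture and walls round the work are solid. World frame = base frame: x ahead of the robot, y to its left, z up, the work surface at z = 0. Lengths are in mm, angles in rad, forces in N, time in s.
With the tool pointing down it reaches from about 275 to 750 mm from the base axis. Payload 10.2 kg.
Tool frame: the origin (TCP) lies midway between the tips of the shut fingers; the grasp point (between the pads) lies 19 mm behind it (bot.tcp_to_grasp is the distance from the TCP to the grasp point, in mm); z points along the fingers, y is the direction in which the jaws open and shut (so a half turn about z gives the same grasp; the last joint's range is limited). The gripper opens to 88 mm and grips with 3 to 60 N. Pads are 18 mm wide; open, the fingers measure 123 mm over their backs; the gripper's body (75 mm by 187 mm) begins 45 mm behind the grasp point.
Start: joints at [0.909, 0.313, 1.498, -0, 1.331, -0.223], TCP at [223.061, 475.263, 238.72] pointing down, gripper open.
Joint ranges: [-2.94, 2.94], [-0.97, 2.17], [0.19, 2.56], [-1.23, 4.37], [0.02, 3.11], [-2.88, 2.88]. Speed limits (rad/s): [2.39, 2.39, 3.01, 3.14, 3.14, 3.14].

## Interface

Orientations are given as a unit quaternion [x, y, z, w].
In Python, from rig import bot, optics, workorder gives the robot as it stands.
- The arm moves only by the tool play_rows, never from a script. Its argument "targets" is one flat list of numbers, 5 for each row, row after row: the shift along the tool's x, y, z in m, then the turn about the tool's z in rad, then the finger opening in m, from 0 to 0.0881. In form: [tx, ty, tz, roll, hand, tx, ty, tz, roll, hand, ...]. A call has 1 to 12 rows; each row shifts and turns the pose as measured when the row begins, along the tool's axes as they then stand; what a row does not reach is not made up. A row lasts 1/12 s, in which the tool goes at most 41.7 mm and 7.16 degrees, less where a joint would pass 70% of its speed; a pose out of reach is approached as far as the arm can. A call is refused whole if a number of a shift passes 0.0417 or a number of a turn 0.125, either way. A call with a gripper value outside its range is refused whole. The fingers move at their own pace and stop on an object; "grip_force" is the grip in N (left out, the last holds). Time passes only in rows, so rows that do not move let the fingers close. It gives the time, the measured TCP pose, the force and the opening at its end, in the units of the state.
- bot.get_state(): the state, without advancing time (a new reading comes with each control period).
- optics.capture(name): name is "side" or "top"; returns the picture (400x640x3 uint8, red, green, blue); there is no depth.
- optics.camera_info(name): a dict with "mtx" (3x3 intrinsics, pixels), "R" (3x3) and "t" (3): a world point X has camera coordinates R X + t. Camera axes: x right, y down, z forward; pixel columns grow to the right and rows downward; lengths in mm; the calibration is good to about 2 mm. A picture is of the moment at which its call begins. camera_info takes no time and is no camera call.
- workorder.sign_off(): hands the job in, once; it reports no verdict.
The state is a dict: "time": time; "joint_pos": joint angles; "joint_velocities": joint speeds; "joint_torque": joint torques, N m; "tcp_pos": TCP position; "tool_rot": TCP orientation; "contact_force": force on the tool from outside, world axes, zero at the start; "torque": the same for the moment, N m; "width": finger opening in mm.
Only numpy, scipy, OpenCV 4.12 (cv2) and the standard library are available. Lean on these libraries where they do the work, as an engineer would, in place of code of your own. Each camera call takes 0.05 s, during which the arm holds its last target. There are 200 camera calls.

## Task

Take the white reference card out of its slot in the desk organiser and stand it upright on the easel's ledge, centred, leaning flat against the easel's board. Then take the spring clip out of the organiser's bay, squeeze it open, and let it close over the left or right side edge of the board so that its jaw holds card and board together, and leave it there. Do not knock over or push aside the measuring cylinder, the glass dish, the small carton or the sample jar.

Things in the scene. Friction and masses are not known exactly. Their poses are not given: they have to be found in the camera images.
- card: White reference card: stiff panel 100 mm wide (y), 160 tall (z), 8 thick (x), 110 g, rows of dark seed cells on its -x face. Origin: centre of its bottom edge. Starts upright, lowest 28 mm in the organiser's slot (11 mm wide, 108 long). Either face may show.
- clip: Steel spring clip, 95 mm long, standing on its side. Origin on the hinge pin at the lower side; z along the pin, z = 0 to 50 mm. Shut: lips at x = 27 to 40 mm; black handle plates centred at x = -42 mm (26 long), outer faces 47 mm apart, 53 at the ends. Frame is fixed to the +y arm; the clip's middle plane is turned from it by -clip_jaw/2 about z. Squeeze the handles along y, 10 N or more.
- clip_jaw (a joint): Opening of the clip, rad: 0 shut (lips 8 mm apart), 0.17 shut on the 14 mm of card and board, 0.55 fully open at its stop (lips 26 mm apart, handle plates parallel, 24 mm over their outer faces).
- clip_bite (a point): Point of the clip midway between its lips at rest and at half its 50 mm width: 33.5 mm in front of the hinge pin.
- easel: The easel's wooden foot, 115 x 92 mm, fixed to the desk; board and two rear struts stand on it. Origin: centre of the foot on the desk, -x to the reading side (towards the robot), z up.
- easel_board: Easel board leaning back 28 deg, fixed, 100 mm wide (y), 6 thick (x = 0 to 6 mm), z = -5 to 110 mm up along it. Origin: middle of the line where its front face meets the ledge's top; +x into the board. Card belongs at x = -8 to 0 and stands 50 mm above the board. Ledge to x = -18 mm, its lip (x = -16 to -20) 8 mm high. Struts behind at y = -30, 30 leave the side edges free.
- organiser: Grey desk organiser, fixed, x = -65 to 60, y = -125 to 125 mm, origin on the desk. Floor 4 mm thick, walls 25 mm high. Clip bay x = -61 to 33, y = -121 to 60 mm; carton compartment y = 64 to 121. Block along its back (x = 33 to 60) 32 mm high, card slot centred at x = 47, y = 0, floor at z = 4 mm.
- measuring_cylinder: Bystander: clear measuring cylinder, 38 mm wide, 131 mm tall, on the desk at one side of the easel. Origin: centre of its underside.
- petri_dish: Bystander: flat glass dish with seed, 60 mm across, 13 mm high, on the desk at the other side of the easel. Origin: centre of its underside.
- carton: Bystander: small carton 40 x 60 x 52 mm high, in the organiser's end compartment. Origin: centre of its underside.
- sample_jar: Bystander: sample jar with white lid, 48 mm wide, 67 mm tall, on the desk. Origin: centre of its underside.

How it is judged (in metres and radians):
On the way:
1. the card stands on the easel's ledge against the board, let go, before the clip is put on (x of card in the frame of easel_board between -0.01 and 0 m and y of card in the frame of easel_board between -0.01 and 0.01 m and z of card in the frame of easel_board between -0.004 and 0.007 m and angle between the z axis of card and the z axis of easel_board, either way round below 0.12 rad and contact force between each of the fingers, clip and card below 0.1 N), for 0.2 s.
At the end, for the whole second after the job is handed in: Card on the ledge (within 10 mm), centred within 10 mm, flat on the board within 0.1 rad; clip let go, at rest, shut over a left or right side edge of the board, pressing card and board with over 1.5 N each, joint 0.10 to 0.28, middle of its lips 2 to 30 mm inside the edge (x of card in the frame of easel_board between -0.01 and 0 m and y of card in the frame of easel_board between -0.01 and 0.01 m and z of card in the frame of easel_board between -0.004 and 0.01 m and angle between the z axis of card and the z axis of easel_board, either way round below 0.1 rad and angle between the x axis of card and the x axis of easel_board, either way round below 0.1 rad and contact force between clip and card above 1.5 N and contact force between clip and easel_board above 1.5 N and value of joint clip_jaw between 0.1 and 0.28 rad and (y of clip_bite in the frame of easel_board between 0.02 and 0.048 m or y of clip_bite in the frame of easel_board between -0.048 and -0.02 m) and z of clip_bite in the frame of easel_board between 0.005 and 0.12 m and linear speed of each of clip, card below 0.02 m/s); the robot touches nothing.
It fails at once if the measuring cylinder is pushed more than 30 mm or knocked over (distance of measuring_cylinder from where it was at the start of the episode above 0.03 m or angle between measuring_cylinder's own z axis and vertical above 0.5 rad).
It fails at once if the glass dish is pushed more than 30 mm (distance of petri_dish from where it was at the start of the episode above 0.03 m).
It fails at once if the carton is pushed more than 30 mm (distance of carton from where it was at the start of the episode above 0.03 m).
It fails at once if the sample jar is pushed more than 30 mm or knocked over (distance of sample_jar from where it was at the start of the episode above 0.03 m or angle between sample_jar's own z axis and vertical above 0.5 rad).
It also fails if it takes over 64 s, if anything falls off the work surface, if the arm or the gripper's body presses on something with over 40 N, if the wrist force passes 120 N, or if a joint passes its speed limit or range.

## Working session

There is one attempt and no reset: what is moved stays moved. The work goes in short steps, Python scripts to look and compute and a tool call to move; the robot and the scene stay as the last step left them, time stands still between calls to the robot, and variables do not carry over. Pictures are saved under pics/ and viewed, about 8 in all and at most 12, crops included, and the job is handed in when it is done.

Besides the shell and the picture viewer there is one more tool, called after ">>>" as name(argument=value, ...) on one line, values as JSON. play_rows: Moves the arm, as the interface text tells. Its arguments: {"type":"object","properties":{"targets":{"type":"array"},"grip_force":{"type":"number"}},"required":["targets"]}

```bash
ls; mkdir -p pics; python3 - <<'E'
from rig import bot, optics, workorder
import cv2
s=bot.get_state()
print(s)
for n in("side","top"):
    i=optics.camera_info(n); print(n,i)
    cv2.imwrite(f"pics/{n}0.png",cv2.cvtColor(optics.capture(n),cv2.COLOR_RGB2BGR))
E
```

```text
pics
{'time': 0.0, 'joint_pos': array([ 9.08603040e-01,  3.13440167e-01,  1.49841513e+00, -2.24827791e-05,
        1.33098211e+00, -2.23401397e-01]), 'joint_velocities': array([ 1.00348057e-03, -1.71465005e-03, -9.88565122e-05, -1.17968481e-03,
        1.35952454e-03, -1.40946892e-03]), 'joint_torque': array([-2.83210156e-04, -4.02218020e+01, -2.52269930e+01,  6.94395485e-02,
        3.52538098e-02, -1.02804411e-04]), 'tcp_pos': array([222.91168281, 475.06518076, 238.17436072]), 'tool_rot': array([ 2.17637432e-01,  9.76029488e-01, -5.67027885e-04, -2.56802585e-04]), 'contact_force': array([-0.85517559,  0.64186434,  0.55185624]), 'torque': array([ 0.0234065 ,  0.01446312, -0.00446354]), 'width': 87.89910569857604}
side {'mtx': array([[472.22959134,   0.        , 320.97409987],
       [  0.        , 472.22959134, 196.10794849],
       [  0.        ,   0.        ,   1.        ]]), 'R': array([[ 0.99969772, -0.0123574 ,  0.0212545 ],
       [ 0.00784775, -0.65889172, -0.75219686],
       [ 0.02329961,  0.75213629, -0.65859558]]), 't': array([-457.3876697 ,   -9.89848952, 1200.11121737])}
top {'mtx': array([[362.57235123,   0.        , 320.4824804 ],
       [  0.        , 362.57235123, 200.78785071],
       [  0.        ,   0.        ,   1.        ]]), 'R': array([[-0.02090842, -0.99977203, -0.00432799],
       [-0.99923099,  0.02104033, -0.03308675],
       [ 0.03317027,  0.00363287, -0.99944311]]), 't': array([ -24.8829622 ,  456.6485598 , 1000.79271464])}
```

View pics/side0.png

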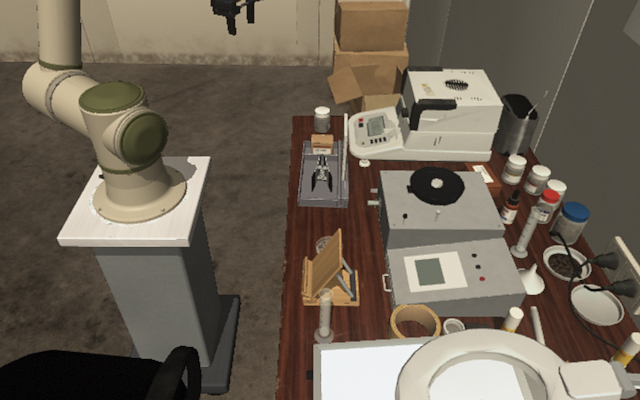

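View pics/top0.png

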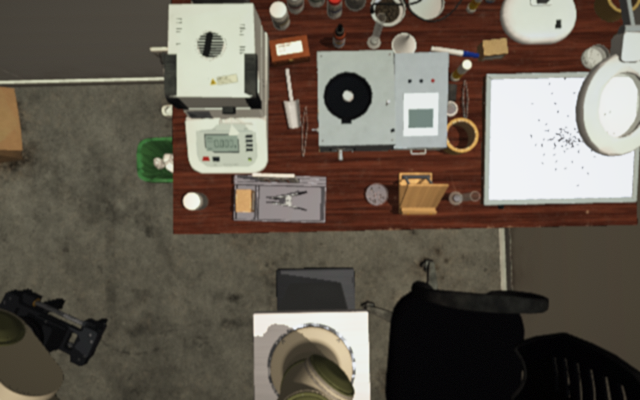

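The side view shows the organiser near (322,175), the card on its far edge and the easel near (330,270). In the top view the organiser is near (280,200), the easel near (422,193), the dish at (376,193) and the cylinder at (456,198). I need enlarged crops.

```bash
python3 - <<'E'
import cv2
a=cv2.imread("pics/top0.png")[165:230,225:335]
b=cv2.imread("pics/top0.png")[165:230,360:470]
c=cv2.imread("pics/side0.png")[95:215,285:365]
d=cv2.imread("pics/side0.png")[220:340,285:365]
import numpy as np
r=lambda i,k:cv2.resize(i,None,fx=k,fy=k,interpolation=cv2.INTER_CUBIC)
cv2.imwrite("pics/t1.png",np.vstack([r(a,4.5),r(b,4.5)])) 
cv2.imwrite("pics/s1.png",np.hstack([r(c,5),r(d,5)]))
E
```

```text
(no output)
```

View pics/t1.png

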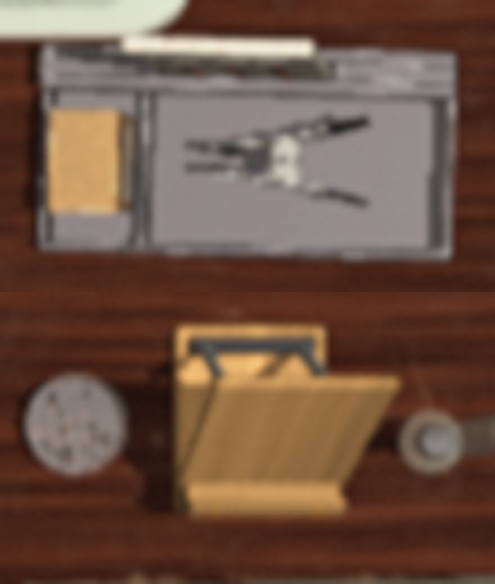

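View pics/s1.png

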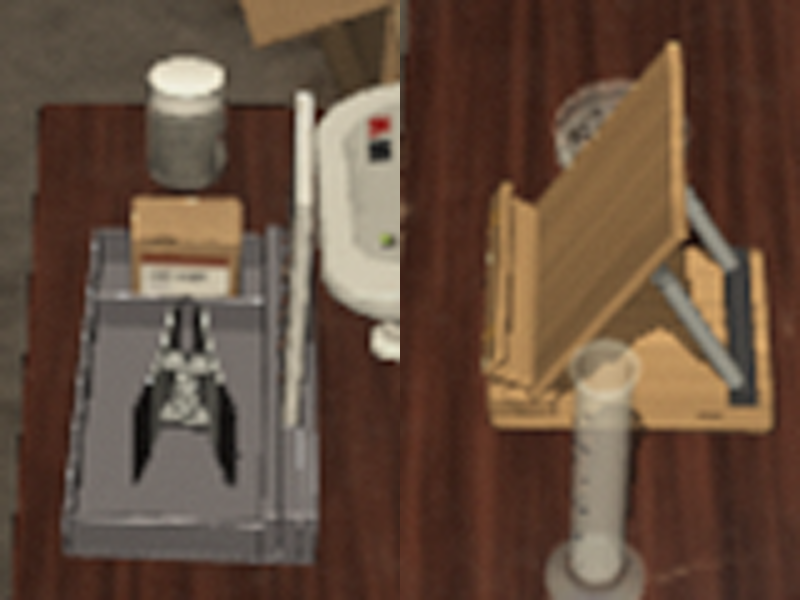

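```bash
cat > h.py <<'E'
import numpy as np, cv2
from rig import bot, optics, workorder
from scipy.spatial.transform import Rotation as Rot
I={n:optics.camera_info(n) for n in("side","top")}
def proj(n,X):
    X=np.atleast_2d(X)@I[n]["R"].T+I[n]["t"]; u=X@I[n]["mtx"].T; return u[:,:2]/u[:,2:]
def back(n,uv,z):
    i=I[n]; d=i["R"].T@np.linalg.inv(i["mtx"])@[uv[0],uv[1],1]; c=-i["R"].T@i["t"]
    return c+d*(z-c[2])/d[2]
def snap(n,k=1):
    f=[optics.capture(n).astype(float) for _ in range(k)]
    return cv2.cvtColor(np.mean(f,0).astype(np.uint8),cv2.COLOR_RGB2BGR)
E
python3 - <<'E'
from h import *
a=lambda u,v:(u/4.5+225,v/4.5+165)
b=lambda u,v:(u/4.5+360,(v-292.5)/4.5+165)
c=lambda u,v:(u/5+285,v/5+95)
d=lambda u,v:((u-400)/5+285,v/5+220)
P=lambda s,n,uv,z:print(s,back(n,uv,z).round(1)[:2])
for q in((38,250),(450,258)): P("org front top",'top',a(*q),25)
for q in((42,45),(455,52)): P("org back top",'top',a(*q),32)
for q in((122,46),(313,47),(122,38),(313,38)): P("card top T",'top',a(*q),164)
for q in((305,93),(290,425)): P("card S",'side',c(*q),164)
for q in((62,525),(318,555),): P("org S near corners",'side',c(*q),25)
for q in((187,147),(187,167),(368,123),(368,203),(262,160),(290,160)): P("clip T",'top',a(*q),54)
for q in((185,300),(135,405),(237,405),(185,360),(175,330),(205,310)): P("clip S",'side',c(*q),54)
P("jar",'side',c(187,75),67);P("dish T",'top',b(75,424),13);P("cyl T",'top',b(435,440),131)
P("cyl S",'side',d(604,370),131)
# board fit
obs=[('top',b(217,378),(0,50,110)),('top',b(400,380),(0,-50,110)),('top',b(182,484),(-5,50,8)),('top',b(347,484),(-5,-50,8)),
('side',d(672,42),(0,50,110)),('side',d(682,235),(0,-50,110)),('side',d(535,392),(0,-50,0))]
from scipy.optimize import least_squares
T=Rot.from_euler('y',28,degrees=True).as_matrix()
W=lambda p,X:Rot.from_euler('z',p[3]).as_matrix()@T@np.array(X,float)+p[:3]
def res(p): return np.concatenate([proj(n,W(p,X))[0]-uv for n,uv,X in obs])
r=least_squares(res,[450,-270,20,0],loss='soft_l1',x_scale=[10,10,10,.1]);print(r.x.round(3));print(res(r.x).reshape(-1,2).round(1))
np.set_printoptions(suppress=True)
t=cv2.imread("pics/top0.png")[183:217,262:312]; s=cv2.imread("pics/side0.png")[148:198,305:340]
rz=lambda i,k:cv2.resize(i,None,fx=k,fy=k,interpolation=cv2.INTER_CUBIC)
A=rz(t,8);B=rz(s,11);H=max(len(A),len(B));A=np.pad(A,((0,H-len(A)),(0,0),(0,0)))
cv2.imwrite("pics/c1.png",np.hstack([A,B])); print(A.shape,B.shape)
E
```

```text
org front top [406.5 204.2]
org front top [396.4 -45.6]
org back top [530.4 198.5]
org back top [520.8 -51.2]
card top T [514.5 124.8]
card top T [511.8  24.8]
card top T [518.7 124.7]
card top T [516.6  24.7]
card S [518.9 120.8]
card S [ 498.7 -144.8]
org S near corners [398.8 -53.2]
org S near corners [522.8 -73.6]
clip T [465.8 108.4]
clip T [454.  108.5]
clip T [477.7   1.3]
clip T [430.5   2.2]
clip T [457.2  64.2]
clip T [456.8  47.7]
clip S [460.2  93.4]
clip S [434.    4.6]
clip S [485.    5.4]
clip S [459.5  41.7]
clip S [454.7  67. ]
clip S [470.6  84.7]
jar [464.  299.2]
dish T [ 470.7 -190.2]
cyl T [ 452.3 -366.9]
cyl S [ 457.9 -414.8]
[ 4.35487e+02 -2.99264e+02  2.92270e+01 -2.10000e-02]
[[-0.3  0.2]
 [-0.1 -0.2]
 [-0.1 -1.4]
 [ 0.5 -1.3]
 [-0.1 -0.2]
 [-1.  -0.1]
 [-0.3  0.3]]
(550, 400, 3) (550, 385, 3)
```

View pics/c1.png

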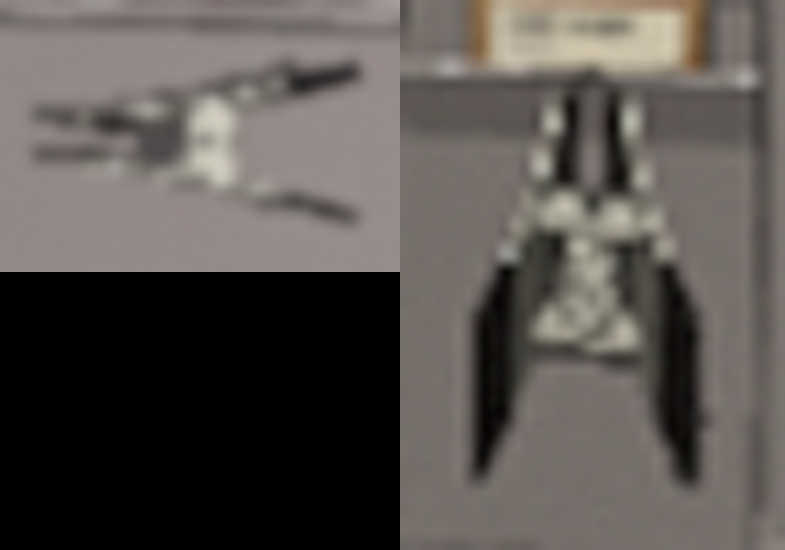

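Crop (400 px offset side half): the clip's jaws point to +y and its handles to -y. The handles span x of about 430–478 with their ends at y≈2. The dark lips start near row 95 of the side crop. Organiser fit: (466, 76), yaw -0.04, so the card centre is at about (513, 75). Board origin: about (435, -299, 29). I'll start moving with the roll.

>>> play_rows(targets=[0, 0, 0, 0.117, 0.06, 0, 0, 0, 0.117, 0.06, 0, 0, 0, 0.117, 0.06, 0, 0, 0, 0.117, 0.06, 0, 0, 0, 0.117, 0.06, 0, 0, 0, 0.117, 0.06, 0, 0, 0, 0.117, 0.06, 0, 0, 0, 0.117, 0.06, 0, 0, 0, 0.117, 0.06, 0, 0, 0, 0.117, 0.06], grip_force=25)

```text
time: 0.93
tcp_pos: [221.9, 473.8, 234.7]
tool_rot: [0.738, 0.674, -0.005, 0.001]
contact_force: [0.5, -0.4, -0.6]
width: 59.8
```

>>> play_rows(targets=[0, 0, 0, -0.055, 0.06, -0.0323, 0.0254, 0, 0, 0.06, -0.0323, 0.0254, 0, 0, 0.06, -0.0323, 0.0254, 0, 0, 0.06, -0.0323, 0.0254, 0, 0, 0.06, -0.0323, 0.0254, 0, 0, 0.06, -0.0323, 0.0254, 0, 0, 0.06, -0.0323, 0.0254, 0, 0, 0.06, -0.0323, 0.0254, 0, 0, 0.06, -0.0323, 0.0254, 0, 0, 0.06])

```text
time: 1.77
tcp_pos: [437.7, 170.5, 232.7]
tool_rot: [0.718, 0.696, -0.007, -0.0]
contact_force: [0.8, 0.5, 0.3]
width: 59.9
```

>>> play_rows(targets=[-0.031, 0.025, 0, 0, 0.06, -0.031, 0.025, 0, 0, 0.06, -0.026, 0.022, 0, 0, 0.06, 0, 0, 0, 0, 0.06, 0, 0, 0, 0, 0.06])

```text
time: 2.18
tcp_pos: [511.9, 68.6, 230.9]
tool_rot: [0.721, 0.693, -0.008, -0.001]
contact_force: [-0.8, -0.5, 0.5]
width: 60.1
```

>>> play_rows(targets=[0.006, 0.001, 0.033, 0, 0.05, 0, 0, 0.033, 0, 0.05, 0, 0, 0.031, 0, 0.05, 0, 0, 0, 0, 0.05])

```text
time: 2.52
tcp_pos: [511.3, 75.9, 131.9]
tool_rot: [0.72, 0.694, -0.007, 0.0]
contact_force: [-0.6, -0.0, -0.7]
width: 49.8
```

```bash
python3 - <<'E'
from h import *
s=bot.get_state();print(s["tcp_pos"].round(1),s["contact_force"].round(1))
t=snap("top")[160:215,250:320]; q=snap("side")[80:200,290:380]
rz=lambda i,k:cv2.resize(i,None,fx=k,fy=k,interpolation=cv2.INTER_CUBIC)
A=rz(t,5);B=rz(q,4.5);H=max(len(A),len(B));A=np.pad(A,((0,H-len(A)),(0,0),(0,0)));cv2.imwrite("pics/g1.png",np.hstack([A,B]))
E
```

```text
[511.3  75.9 131.9] [-0.6 -0.  -0.7]
```

View pics/g1.png

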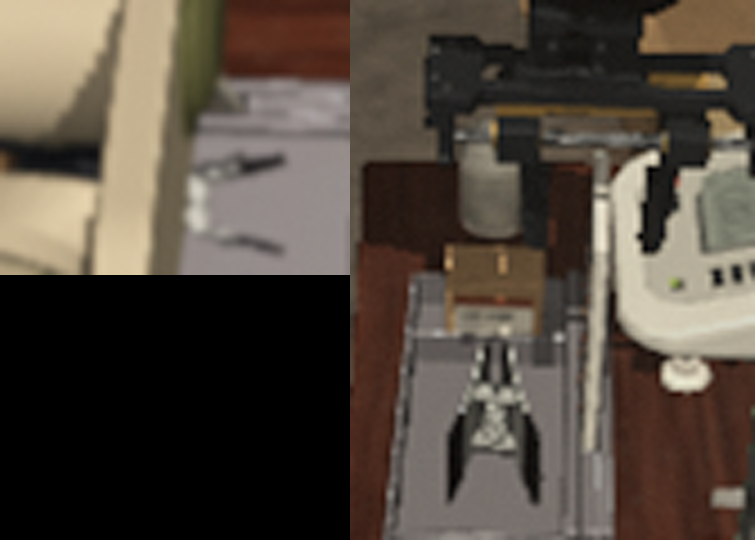

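The side crop shows the fingers straddling the card: finger inner faces at columns 545 and 650, card at 600. I'll close now.

>>> play_rows(targets=[0, 0, 0, 0, 0, 0, 0, 0, 0, 0, 0, 0, 0, 0, 0, 0, 0, 0, 0, 0, 0, 0, 0, 0, 0, 0, 0, 0, 0, 0], grip_force=30)

```text
time: 3.12
tcp_pos: [517.0, 76.7, 145.4]
tool_rot: [0.719, 0.694, 0.001, 0.008]
contact_force: [0.2, 0.6, 0.6]
width: 12.2
```

>>> play_rows(targets=[0, 0, 0, 0, 0, 0, 0, 0, 0, 0, 0, 0, 0, 0, 0])

```text
time: 3.37
tcp_pos: [516.7, 76.7, 145.6]
tool_rot: [0.72, 0.694, 0.0, 0.008]
contact_force: [-0.3, 0.2, 0.3]
width: 7.8
```

>>> play_rows(targets=[0, 0, -0.015, 0, 0, 0, 0, -0.02, 0, 0, 0, 0, -0.025, 0, 0, 0, 0, -0.025, 0, 0])

```text
time: 3.7
tcp_pos: [513.4, 77.5, 227.7]
tool_rot: [0.72, 0.694, -0.004, 0.003]
contact_force: [0.6, 0.4, -1.2]
width: 7.7
```

>>> play_rows(targets=[-0.03, -0.012, 0, 0, 0, -0.039, -0.01, 0, 0, 0, -0.039, -0.01, 0, 0, 0, -0.039, -0.01, 0, 0, 0, -0.039, -0.008, 0, 0, 0, -0.039, -0.006, 0, 0, 0, -0.039, -0.006, 0, 0, 0, -0.039, -0.006, 0, 0, 0, -0.03, -0.004, 0, 0, 0])

```text
time: 4.45
tcp_pos: [428.4, -261.8, 236.4]
tool_rot: [0.716, 0.698, -0.0, 0.008]
contact_force: [-0.1, 0.4, -0.8]
width: 7.7
```

>>> play_rows(targets=[-0.02, 0, 0.01, 0, 0, -0.015, 0, 0.01, 0, 0, 0, 0, 0, 0, 0, 0, 0, 0, 0, 0])

```text
time: 4.78
tcp_pos: [425.1, -305.2, 215.5]
tool_rot: [0.719, 0.695, -0.001, 0.008]
contact_force: [-0.5, 0.8, -0.6]
width: 7.8
```

```bash
python3 - <<'E'
from h import *
s=bot.get_state();print(s["tcp_pos"].round(1),s["contact_force"].round(1))
t=snap("top")[140:240,340:500]; q=snap("side")[170:320,270:400]
cv2.imwrite("pics/st1.png",q)
rz=lambda i,k:cv2.resize(i,None,fx=k,fy=k,interpolation=cv2.INTER_CUBIC)
cv2.imwrite("pics/g2.png",rz(q,4))
E
```

```text
[ 425.1 -305.2  215.5] [-0.5  0.8 -0.6]
```

View pics/g2.png

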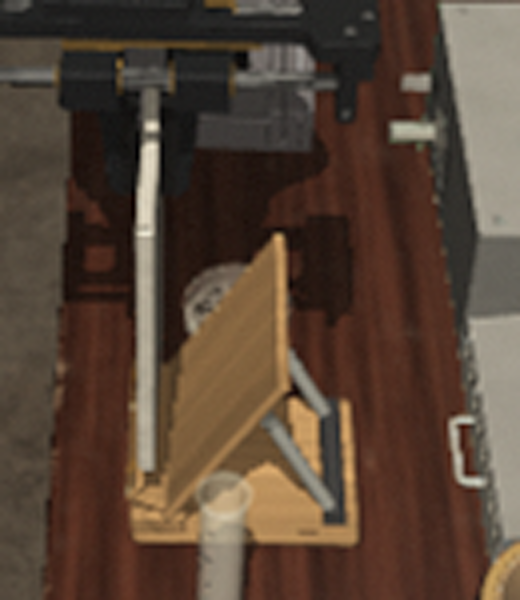

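The side crop shows the card hanging vertically with its lower near corner at (147,470), just in front of the board. I'll check this against the model before lowering.

```bash
python3 - <<'E'
from h import *
p=lambda X:((proj("side",X)-[270,170])*4).round(0)
print(p([(424,-357,74),(424,-357,232),(424,-257,232)]))
T=Rot.from_euler('zy',[-.021,np.radians(28)]).as_matrix();o=np.array([435.5,-299.3,29.2])
print(p([T@X+o for X in map(np.array,[(0,-50,0),(0,-50,110),(0,50,110),(-20,-50,0),(-20,-50,8)])]))
E
```

```text
[[146. 470.]
 [146. 234.]
 [148.  79.]]
[[167. 514.]
 [282. 385.]
 [277. 232.]
 [131. 502.]
 [139. 493.]]
```

>>> play_rows(targets=[0.0075, 0.009, 0, 0, 0, 0, 0, 0.015, 0, 0, 0, 0, 0.01, 0, 0, 0, 0, 0, 0, 0])

```text
time: 5.22
tcp_pos: [438.2, -293.1, 192.4]
tool_rot: [0.717, 0.697, -0.0, 0.01]
contact_force: [0.5, 0.1, -0.7]
width: 7.8
```

>>> play_rows(targets=[-0.0045, -0.004, 0.004, 0, 0, 0, 0, 0.006, 0, 0, 0, 0, 0.003, 0, 0, 0, 0, 0, 0, 0])

```text
time: 5.55
tcp_pos: [434.5, -296.9, 179.8]
tool_rot: [0.716, 0.698, -0.001, 0.011]
contact_force: [-1.5, 0.2, -0.7]
width: 7.6
```

>>> play_rows(targets=[0, 0, 0.003, 0, 0, 0, 0, 0.003, 0, 0, 0, 0, 0.002, 0, 0])

```text
time: 5.8
tcp_pos: [436.1, -298.5, 176.4]
tool_rot: [0.716, 0.698, -0.001, 0.015]
contact_force: [-2.9, 4.1, 16.5]
width: 8.2
```

>>> play_rows(targets=[0, 0, 0, 0, 0.012, 0, 0, 0, 0, 0.016, 0, 0, 0, 0, 0.022, 0, 0.006, 0, 0, 0.036, 0, 0.008, 0, 0, 0.036])

```text
time: 6.22
tcp_pos: [451.2, -299.5, 177.9]
tool_rot: [0.717, 0.697, 0.0, 0.017]
contact_force: [0.2, -0.3, 0.3]
width: 33.3
```

>>> play_rows(targets=[0, 0.007, 0.002, 0, 0.036, 0, 0.008, 0.002, 0, 0.036, 0, 0.008, 0.002, 0, 0.036, 0, 0.008, 0.002, 0, 0.036, 0, 0.008, 0.002, 0, 0.036, 0, 0.006, 0.002, 0, 0.036])

```text
time: 6.72
tcp_pos: [502.6, -300.8, 164.9]
tool_rot: [0.717, 0.697, 0.0, 0.017]
contact_force: [-0.6, 0.7, -0.1]
width: 36.0
```

>>> play_rows(targets=[0, 0.004, 0.001, 0, 0.036, 0, 0.004, 0.001, 0, 0.036, 0, 0.002, 0, 0, 0.036, 0, 0, 0, 0, 0.036])

```text
time: 7.05
tcp_pos: [514.7, -300.9, 161.8]
tool_rot: [0.716, 0.698, 0.0, 0.016]
contact_force: [-0.5, -0.6, 0.3]
width: 36.0
```

```bash
python3 - <<'E'
from h import *
s=bot.get_state();print(s["tcp_pos"].round(1),s["contact_force"].round(1))
q=snap("side")[170:320,270:400]
rz=lambda i,k:cv2.resize(i,None,fx=k,fy=k,interpolation=cv2.INTER_CUBIC)
cv2.imwrite("pics/g3.png",rz(q,4))
E
```

```text
[ 514.7 -300.9  161.8] [-0.5 -0.6  0.3]
```

View pics/g3.png

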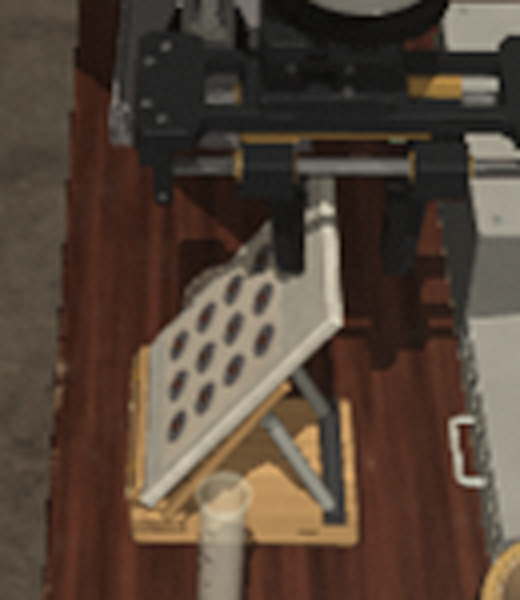

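The card leans on the board in the side crop: near bottom corner at (147,500), near top corner at about (340,320). I'll compare this with the model.

```bash
python3 - <<'E'
from h import *
p=lambda X:((proj("side",X)-[270,170])*4).round(0)
T=Rot.from_euler('zy',[-.021,np.radians(28)]).as_matrix();o=np.array([435.5,-299.3,29.2])
for X in [(-8,-50,0),(0,-50,0),(-8,-50,160),(0,-50,160),(-8,50,0),(0,50,160)]: print(X,p(T@X+o), (T@X+o).round())
E
```

```text
(-8, -50, 0) [[153. 509.]] [ 428. -349.   33.]
(0, -50, 0) [[167. 514.]] [ 435. -349.   30.]
(-8, -50, 160) [[324. 314.]] [ 503. -349.  175.]
(0, -50, 160) [[340. 320.]] [ 510. -349.  171.]
(-8, 50, 0) [[158. 356.]] [ 429. -249.   32.]
(0, 50, 160) [[330. 168.]] [ 512. -249.  170.]
```

>>> play_rows(targets=[0, -0.003, 0, 0, 0.044, 0, 0, -0.02, 0, 0.044, 0, 0, -0.03, 0, 0.044, 0, 0, -0.03, 0, 0.06, 0.03, 0, -0.02, 0, 0.088, 0.04, 0, 0, 0, 0.088, 0.04, 0, 0, 0, 0.088, 0.04, 0, 0, 0, 0.088, 0.03, 0, 0, 0, 0.088])

```text
time: 7.85
tcp_pos: [510.2, -118.3, 263.3]
tool_rot: [0.721, 0.693, 0.001, 0.017]
contact_force: [0.2, 0.5, -0.4]
width: 81.8
```

```bash
python3 - <<'E'
from h import *
s=bot.get_state();print(s["tcp_pos"].round(1),s["contact_force"].round(1))
q=snap("side")[208:308,295:365]; t=snap("top")[165:220,385:465]
k=6;A=cv2.resize(q,None,fx=k,fy=k,interpolation=cv2.INTER_CUBIC)
B=cv2.resize(t,None,fx=4.6,fy=4.6,interpolation=cv2.INTER_CUBIC);B=np.pad(B,((0,600-len(B)),(0,0),(0,0)))
T=Rot.from_euler('zy',[-.021,np.radians(28)]).as_matrix();o=np.array([435.5,-299.3,29.2])
for X in [(-8,-50,0),(0,-50,0),(6,-50,0),(-8,-50,160),(0,-50,160),(-8,50,0),(-8,50,160),(0,-50,110),(6,-50,110)]:
    u=(proj("side",T@X+o)[0]-[295,208])*k+k/2; v=(proj("top",T@X+o)[0]-[385,165])*4.6+2.3
    cv2.circle(A,(int(u[0]),int(u[1])),3,(0,0,255),1);cv2.circle(B,(int(v[0]),int(v[1])),3,(0,0,255),1)
cv2.imwrite("pics/g4.png",np.hstack([A,B]))
E
```

```text
[ 510.2 -118.3  263.3] [ 0.2  0.5 -0.4]
```

View pics/g4.png

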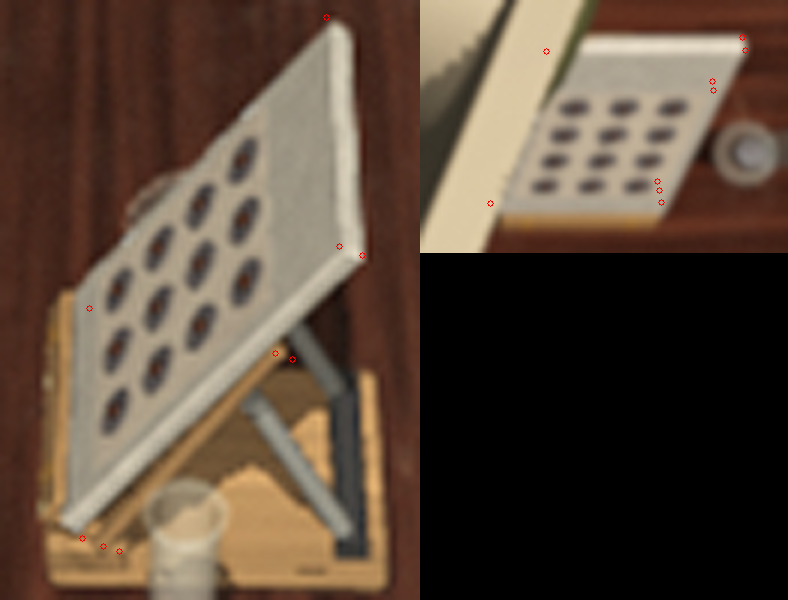

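The card's bottom edge sits about 7 mm too far forward, near the lip: (62,522) against the model's (82,538). The top edge is correct. I'll push the bottom back with the fingers turned crosswise.

>>> play_rows(targets=[0, 0, 0, 0.124, 0.05, 0, 0, 0, 0.124, 0.05, 0, 0, 0, 0.124, 0.05, 0, 0, 0, 0.124, 0.05, 0, 0, 0, 0.124, 0.05, 0, 0, 0, 0.124, 0.05, 0, 0, 0, 0.124, 0.05, 0, 0, 0, 0.124, 0.05, 0, 0, 0, 0.124, 0.05, 0, 0, 0, 0.124, 0.05, 0, 0, 0, 0.124, 0.05, 0, 0, 0, 0.124, 0.05])

```text
time: 8.95
tcp_pos: [506.8, -124.4, 265.1]
tool_rot: [1.0, 0.016, 0.013, 0.014]
contact_force: [0.1, 0.8, 0.6]
width: 49.6
```

>>> play_rows(targets=[-0.03, 0.024, 0, 0.05, 0.05, -0.03, 0.028, 0, 0, 0.05, -0.025, 0.032, 0, 0, 0.05, -0.018, 0.035, 0, 0, 0.05, -0.005, 0.033, 0, 0, 0.05, 0, 0, 0, 0, 0.05, 0, 0, 0, 0, 0.05])

```text
time: 9.53
tcp_pos: [387.8, -284.6, 266.6]
tool_rot: [1.0, -0.015, 0.014, 0.015]
contact_force: [-0.5, 1.3, -0.6]
width: 50.2
```

>>> play_rows(targets=[-0.001, -0.001, 0.035, 0, 0.05, -0.001, -0.001, 0.038, 0, 0.05, -0.001, -0.001, 0.038, 0, 0.05, -0.001, -0.001, 0.038, 0, 0.05, -0.001, -0.001, 0.035, 0, 0.05, 0, 0, 0.015, 0, 0.05, 0, 0, 0, 0, 0.05])

```text
time: 10.12
tcp_pos: [389.8, -285.4, 62.9]
tool_rot: [1.0, -0.015, 0.017, 0.018]
contact_force: [-0.1, 0.3, -0.2]
width: 49.9
```

>>> play_rows(targets=[0.01, 0, 0.005, 0, 0.05, 0.01, 0, 0.002, 0, 0.05, 0.003, 0, 0, 0, 0.05, 0, 0, 0, 0, 0.05])

```text
time: 10.45
tcp_pos: [415.2, -285.6, 58.9]
tool_rot: [1.0, -0.014, 0.018, 0.019]
contact_force: [-0.3, -0.4, 0.1]
width: 50.2
```

>>> play_rows(targets=[0.004, 0, 0.001, 0, 0.05, 0.004, 0, 0.001, 0, 0.05, 0.003, 0, 0, 0, 0.05])

```text
time: 10.7
tcp_pos: [427.5, -286.3, 59.5]
tool_rot: [1.0, -0.014, 0.019, 0.02]
contact_force: [-0.5, -0.2, -0.3]
width: 50.0
```

>>> play_rows(targets=[0.003, 0, 0, 0, 0.05, 0.002, 0, 0, 0, 0.05])

```text
time: 10.87
tcp_pos: [431.4, -286.2, 59.6]
tool_rot: [1.0, -0.012, 0.016, 0.02]
contact_force: [-17.8, -4.2, 2.3]
width: 50.1
```

>>> play_rows(targets=[0.003, 0, 0, 0, 0.05, 0, 0, 0, 0, 0.05])

```text
time: 11.03
tcp_pos: [430.5, -286.4, 59.3]
tool_rot: [1.0, -0.01, 0.01, 0.019]
contact_force: [-2.8, -1.2, 3.4]
width: 49.8
```

```bash
cat > edge.py <<'E'
from h import *
old=cv2.resize(cv2.imread("pics/g4.png")[:600,:420],(70,100),interpolation=cv2.INTER_AREA)
new=snap("side");cv2.imwrite("pics/last_side.png",new);new=new[208:308,295:365]
for r in (70,74,78,82,84,86,88,90,92): 
    f=lambda im:' '.join('%3d'%v for v in im[r,6:34].min(1))
    print(r,'old',f(old));print(r,'new',f(new))
E
python3 edge.py
```

```text
70 old  36  51  61  70  84 111 126 129 132 132 118  86  69  84 118 136 138 140 137 131 141 161 168 158 144 120  87  64
70 new  22  28  36  35  39  36  38  44  55  60  60  59  61  50  33  30  52  69  71  70  72  69  70  87  97  96  87  81
74 old  37  51  62  81  90 110 131 132 132 133 133 134 136 136 136 135 145 164 168 157 139 104  68  58  71  79  71  59
74 new  16  29  35  41  45  41  41  52  65  67  68  67  69  68  68  83  94  89 105 136 148 145 138 123  91  66  63  51
78 old  42  48  56  82  87 109 132 130 129 133 132 129 143 167 174 166 142  97  53  51  68  77  76  62  52  51  55  56
78 new  23  43  50  79  79  59  57  69 101 116 113 111 117 118 112 124 155 160 151 138  99  70  67  57  45  46  50  48
82 old  42  53  60  88  94 111 133 134 148 163 167 160 143  91  44  42  57  74  96 110 109 102 104 106 107 108 107 108
82 new  36  49  51  82  78  65  79 125 135 109 112 114 136 151 149 138 114  79  82 102 100  94  93  95  96  98  98  96
84 old  71  84  79  81  97 127 149 170 174 163 140  89  46  48  61  73  79  86  97  88  80  91  99 105 114 121 121 125
84 new  70  77  73  70  57  6
[... 341 characters left out ...]
1  62  61  62  80 119 111  84  86  75  69  78  74  61  48  46  47  68 110 131 129 130 133 135 135 133 130
88 new  31  47  56  55  60  59  53 105 141 149 139  97  69  67  56  39  40  40  59 104 120 117 119 119 123 123 120 118
90 old  36  58  91 100  94  93  97  90  92  78  75  70  73  74  76  61  56  67  83 109 135 156 157 157 162 161 162 158
90 new  31  54  84  92  84  85  93  79  66  56  67  73  68  68  71  58  47  60  73  98 124 146 144 145 149 149 150 147
92 old  36  50  70  79  76  70  68  71  75  76  67  68  78  67  61  78  91  92  92 107 127 140 150 154 153 149 145 141
92 new  34  47  64  68  67  62  61  64  67  68  59  62  73  71  58  72  84  85  82  99 115 129 137 142 140 137 134 128
```

The edge profiles show the card's bottom corner moved right by about 4 px to (84,531) in the same crop scale. The model puts it at (82,538), so it is seated. I'll retreat and go for the clip.

>>> play_rows(targets=[-0.012, 0, 0, 0, 0.05, -0.025, 0, 0, 0, 0.05, -0.02, 0, -0.03, 0, 0.05, 0, 0, -0.04, 0, 0.05, 0, 0, -0.04, 0, 0.05, 0, 0, -0.04, 0, 0.05, 0, -0.03, -0.025, -0.124, 0.05, 0, 0, 0, -0.124, 0.05, 0, 0, 0, -0.124, 0.05, 0, 0, 0, -0.124, 0.05, 0, 0, 0, -0.124, 0.05, 0, 0, 0, -0.124, 0.05])

```text
time: 12.08
tcp_pos: [368.7, -247.1, 244.0]
tool_rot: [0.934, 0.356, 0.005, 0.024]
contact_force: [0.8, -0.4, -0.2]
width: 49.9
```

>>> play_rows(targets=[0, 0, 0, -0.124, 0.06, 0, 0, 0, -0.124, 0.06, 0, 0, 0, -0.124, 0.06, 0, 0, 0, -0.124, 0.06, 0, 0, 0, -0.124, 0.06, 0, 0, 0, -0.1, 0.06, 0, 0, 0, 0, 0.07])

```text
time: 12.67
tcp_pos: [369.4, -247.0, 245.6]
tool_rot: [0.744, 0.668, -0.004, 0.025]
contact_force: [-0.2, -0.2, 0.4]
width: 64.8
```

>>> play_rows(targets=[0.02, 0.008, 0, -0.057, 0.07, 0.038, 0.012, 0, 0, 0.07, 0.039, 0.011, 0, 0, 0.07, 0.039, 0.011, 0, 0, 0.07, 0.039, 0.011, 0, 0, 0.07, 0.038, 0.011, 0, 0, 0.07, 0.025, 0.006, 0, 0, 0.07, 0, 0, 0, 0, 0.07, 0, 0, 0, 0, 0.07])

```text
time: 13.42
tcp_pos: [458.6, -4.8, 238.8]
tool_rot: [0.736, 0.676, -0.003, 0.027]
contact_force: [-0.1, -0.3, -0.5]
width: 69.9
```

>>> play_rows(targets=[0.01, -0.001, 0.02, -0.035, 0.07, 0.008, -0.002, 0.038, 0, 0.07, 0.004, -0.002, 0.04, 0, 0.07, 0.003, -0.001, 0.04, 0, 0.07, 0.002, -0.001, 0.02, 0, 0.07, 0, 0, 0, 0, 0.07, 0, 0, 0, 0, 0.07])

```text
time: 14.0
tcp_pos: [460.2, 9.4, 77.1]
tool_rot: [0.731, 0.682, -0.002, 0.031]
contact_force: [0.1, 0.3, 0.6]
width: 69.8
```

```bash
python3 - <<'E'
from h import *
s=bot.get_state();print(s["tcp_pos"].round(1),s["tool_rot"].round(3),s["width"])
q=snap("side")[120:210,290:370]; t=snap("top")[170:220,255:325]
A=cv2.resize(q,None,fx=5.5,fy=5.5,interpolation=cv2.INTER_CUBIC)
B=cv2.resize(t,None,fx=5,fy=5,interpolation=cv2.INTER_CUBIC);B=np.pad(B,((0,len(A)-len(B)),(0,0),(0,0)))
cv2.imwrite("pics/g5.png",np.hstack([A,B]))
E
```

```text
[460.2   9.4  77.1] [ 0.731  0.682 -0.002  0.031] 69.82829502496882
```

View pics/g5.png

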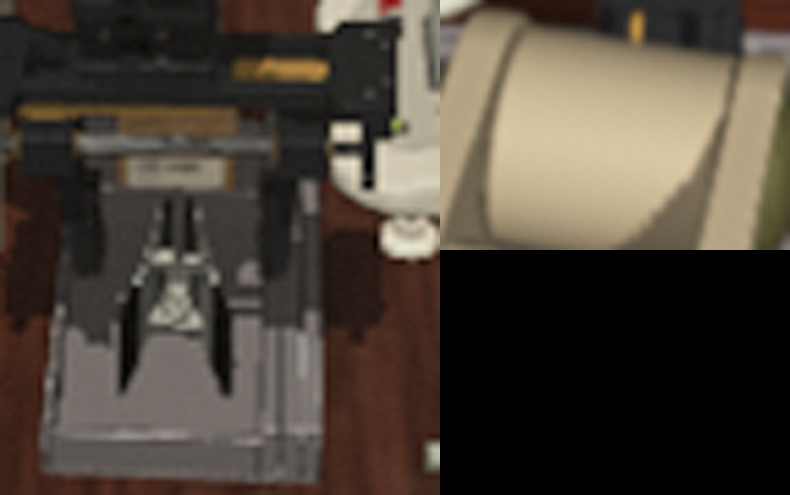

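The side crop shows the fingers straddling the clip handles: finger inner faces at columns 103 and 262, handles at 120 to 232. The clip is about 2 mm towards -x of the finger centre. I'll lower to just above the walls.

>>> play_rows(targets=[0.004, -0.002, 0.018, -0.01, 0.068, 0.003, -0.002, 0.014, 0, 0.066, 0, 0, 0.004, 0, 0.066, 0, 0, 0, 0, 0.066])

```text
time: 14.43
tcp_pos: [463.6, 12.8, 47.7]
tool_rot: [0.728, 0.685, 0.003, 0.038]
contact_force: [0.2, -0.7, 1.5]
width: 65.8
```

>>> play_rows(targets=[0.002, -0.006, 0.006, 0, 0.066, 0, 0, 0.003, 0, 0.066, 0, 0, 0, 0, 0.066])

```text
time: 14.68
tcp_pos: [459.6, 14.0, 40.6]
tool_rot: [0.728, 0.684, 0.004, 0.04]
contact_force: [-0.0, 0.1, -0.9]
width: 66.2
```

>>> play_rows(targets=[0, -0.002, 0.004, 0, 0.05, 0, 0, 0.001, 0, 0.03, 0, 0, 0, 0, 0.02, 0, 0, 0, 0, 0.02, 0, 0, 0, 0, 0.02, 0, 0, 0, 0, 0.02], grip_force=40)

```text
time: 15.18
tcp_pos: [458.9, 13.5, 36.4]
tool_rot: [0.728, 0.684, 0.005, 0.041]
contact_force: [0.1, -0.6, 0.4]
width: 28.2
```

>>> play_rows(targets=[0, 0, 0, 0, 0.015, 0, 0, 0, 0, 0.015, 0, 0, 0, 0, 0.015, 0, 0, -0.005, 0, 0.015, 0, 0, -0.015, 0, 0.015, 0, 0, -0.02, 0, 0.015, 0, 0, -0.03, 0, 0.015, 0, 0, -0.03, 0, 0.015])

```text
time: 15.85
tcp_pos: [448.7, 19.5, 135.2]
tool_rot: [0.728, 0.684, 0.001, 0.036]
contact_force: [0.9, 0.0, -0.9]
width: 23.4
```

>>> play_rows(targets=[0, 0, -0.035, 0, 0.015, 0, 0, -0.035, 0, 0.015, 0, 0, -0.035, 0.1, 0.015, -0.02, 0, -0.01, 0.124, 0.015, 0, 0, 0, 0.124, 0.015, 0, 0, 0, 0.124, 0.015, 0, 0, 0, 0.124, 0.015, 0, 0, 0, 0.124, 0.015, 0, 0, 0, 0.124, 0.015, 0, 0, 0, 0.124, 0.015, 0, 0, 0, 0.124, 0.015, 0, 0, 0, 0.124, 0.015])

```text
time: 16.85
tcp_pos: [436.1, 6.5, 266.8]
tool_rot: [0.989, 0.139, 0.026, 0.03]
contact_force: [0.9, 0.8, -0.3]
width: 23.3
```

>>> play_rows(targets=[0, 0, 0, 0.124, 0.015, 0, 0, 0, 0.124, 0.015, 0, 0, 0, 0.124, 0.015, 0, 0, 0, 0.124, 0.015, 0, 0, 0, 0.124, 0.015, 0, 0, 0, 0.124, 0.015, 0, 0, 0, 0.124, 0.015, 0, 0, 0, 0.124, 0.015, 0, 0, 0, 0.124, 0.015, 0, 0, 0, 0.124, 0.015, 0, 0, 0, 0.124, 0.015, 0, 0, 0, 0.124, 0.015])

```text
time: 17.85
tcp_pos: [431.6, 8.2, 268.3]
tool_rot: [0.819, -0.573, 0.036, 0.005]
contact_force: [0.9, -1.0, -1.2]
width: 23.3
```

>>> play_rows(targets=[0, 0, 0, 0.123, 0.015, 0, 0, 0, 0.123, 0.015, 0, 0, 0, 0.11, 0.015, 0.03, -0.005, -0.02, 0, 0.015, 0.035, -0.005, -0.02, 0, 0.015, 0.035, -0.005, -0.02, 0, 0.015, 0.03, -0.005, -0.02, 0, 0.015, 0.01, 0, 0, 0, 0.015, 0, 0, 0, 0, 0.015])

```text
time: 18.6
tcp_pos: [440.6, -142.0, 357.5]
tool_rot: [0.708, -0.705, 0.03, -0.006]
contact_force: [-0.1, 0.7, -2.1]
width: 23.1
```

```bash
python3 - <<'E'
from h import *
s=bot.get_state();print(s["tcp_pos"].round(1),s["tool_rot"].round(3),s["width"],s["joint_pos"].round(2))
q=snap("side");cv2.imwrite("pics/full6.png",q)
p=proj("side",s["tcp_pos"])[0];print(p)
u,v=p.astype(int);u0,v0=u-40,v-35;c=q[v0:v0+90,u0:u0+80]
cv2.imwrite("pics/g6.png",cv2.resize(c,None,fx=6.6,fy=6.6,interpolation=cv2.INTER_CUBIC));print(u0,v0)
E
```

```text
[ 440.6 -142.   357.5] [ 0.708 -0.705  0.03  -0.006] 23.07673029100656 [-0.56  0.08  1.48 -0.    1.52  2.57]
[316.84999008  97.20006601]
276 62
```

View pics/g6.png

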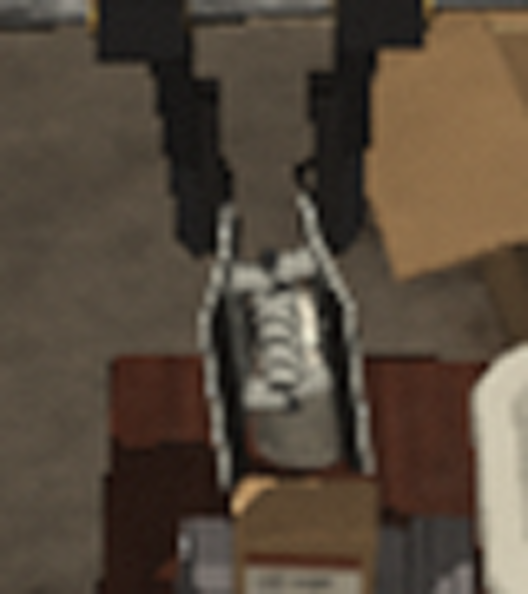

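The clip is held fully open (23 mm) with its lips towards -y. The lip front edges end at about (225,478) and (370,470) in the crop. The lips' z extent decides the fit, so I'll read the native pixels and compare them with a projected model.

```bash
python3 - <<'E'
from h import *
q=cv2.imread("pics/full6.png"); 
for r in range(88,140): print(r,' '.join('%3d'%v for v in q[r,303:338].mean(1)))
t=np.array([440.6,-142,357.5]);R=Rot.from_quat([.708,-.705,.03,-.006]).as_matrix()
# clip point in tool: a ahead along tool x, b along tool y, h height above clip bottom ; clip top ~17 above TCP => zt = 33-h
for a,b,h in [(0,12,50),(42,12,50),(42,0,50),(42,0,0),(69,13,50),(82,13,50),(82,-13,50),(82,13,0),(82,-13,0),(82,13,25),(69,13,0)]:
    print(a,b,h,proj("side",R@np.array([a,b,33-h])+t)[0].round(1))
E
```

```text
88  29  31  29  26  28  29  24  10  50  73  71  72  70  69  71  71  73  47  17  56  56  27  28  27  28  31  31  29  79 107 106 103 102 104 105
89  30  30  26  25  28  27  22  18  50  70  68  70  69  70  71  70  72  56  27  54  56  26  30  28  28  31  30  27  79 108 105 104 106 104 105
90  29  32  30  27  28  26  25  20  51  72  65  66  69  68  70  69  69  71  47  39  41  29  28  27  29  31  29  29  82 107 106 105 103 102 102
91  27  30  30  30  28  27  26  16  49  71  68  67  68  68  68  67  69  69  88  69  19  27  30  29  28  30  31  28  70 104 106 105 103 102 105
92  29  31  30  26  26  28  30  42  59  70  69  68  67  68  65  66  62  65 124 117  37  25  28  30  29  31  31  25  44  89 109 106 104 103 105
93  26  30  30  29  27  23  59  88  82  72  72  72  72  69  68  66  64  63  93 131  94  22  28  28  28  30  30  25  38  78 102 108 106 106 108
94  29  30  28  28  26  25  84 112  80  65  75  73  73  72  72  69  68  68  56 146 133  21  28  27  28  31  30  25  43  68  96 110 110 110 109
95  26  29  26  28  28  22  86 107  53  47  76  74  74  72  69  71  67  70  43 122 123  33  28  26 
[... 5923 characters left out ...]
  49  39  47  51  47
137  29  29  27  29  25  24  24  14 101 144 130  94  66  68  69  70  68  67  68  68  68  70  69  69  69  69  68  69  73  67  49  40  50  50  47
138  27  27  27  26  26  24  23  21 129 151  94  64  68  69  71  70  71  70  70  68  70  70  69  70  67  68  70  71  69  65  47  37  40  48  49
139  25  24  25  25  20  21  23  17 100 107  64  68  68  70  69  68  69  70  67  70  70  70  69  70  68  69  72  72  72  65  42  21  27  39  41
0 12 50 [309.9  89. ]
42 12 50 [309.9 100. ]
42 0 50 [316.7  99.7]
42 0 0 [317.7 124.6]
69 13 50 [309.3 107.5]
82 13 50 [309.2 111.3]
82 -13 50 [324.7 110.8]
82 13 0 [310.6 136.7]
82 -13 0 [325.4 136.2]
82 13 25 [309.9 124.2]
69 13 0 [310.6 132.7]
```

The native pixels show the lips run the full 50 mm height. A vertical clip therefore cannot straddle the 28° slab (26 mm gap), and the tool has to be tilted. Rows act on the measured pose, so a posture change made at a reach limit should persist. I'll probe the inner reach limit in free space.

>>> play_rows(targets=[-0.025, 0.025, 0, 0, 0.015, -0.028, 0.028, 0, 0, 0.015, -0.028, 0.028, 0, 0, 0.015, -0.028, 0.028, 0, 0, 0.015, -0.025, 0.028, 0, 0, 0.015, -0.01, 0.02, 0, 0, 0.015, 0, 0.02, 0, 0, 0.015, 0, 0.02, 0, 0, 0.015])

```text
time: 19.32
tcp_pos: [230.6, 17.2, 330.7]
tool_rot: [0.713, -0.701, 0.02, -0.005]
contact_force: [-0.6, -0.7, -0.0]
width: 23.2
```

```bash
cat > st.py <<'E'
from h import *
s=bot.get_state();R=Rot.from_quat(s["tool_rot"]).as_matrix()
print(s["time"],s["tcp_pos"].round(1),"j",s["joint_pos"].round(3),"w",round(s["width"],1),"f",s["contact_force"].round(1))
print("tool x",R[:,0].round(3),"y",R[:,1].round(3),"z",R[:,2].round(3))
E
python3 st.py
```

```text
19.3167 [230.6  17.2 330.7] j [-0.447 -0.496  1.991 -0.004  1.605  2.677] w 23.2 f [-0.6 -0.7 -0. ]
tool x [ 0.016 -1.     0.022] y [-0.999 -0.017 -0.035] z [ 0.035 -0.021 -0.999]
```

>>> play_rows(targets=[0, 0.03, 0, 0, 0.015, 0, 0.03, 0, 0, 0.015, 0, 0.03, 0, 0, 0.015, 0, 0.03, 0, 0, 0.015])

```text
time: 19.65
tcp_pos: [136.3, 16.6, 325.1]
tool_rot: [0.717, -0.696, 0.017, -0.004]
contact_force: [0.0, -0.0, 0.0]
width: 22.9
```

```bash
python3 st.py
```

```text
19.65 [136.3  16.6 325.1] j [-0.938 -0.855  2.117  0.014  1.847  2.178] w 22.9 f [ 0. -0.  0.]
tool x [ 0.029 -0.999  0.019] y [-0.999 -0.03  -0.03 ] z [ 0.03  -0.018 -0.999]
```

>>> play_rows(targets=[-0.028, 0, 0, 0, 0.015, -0.028, 0, 0, 0, 0.015, 0, 0.03, 0, 0, 0.015, 0, 0.03, 0, 0, 0.015, 0, 0.03, 0, 0, 0.015])

```text
time: 20.07
tcp_pos: [95.5, 65.6, 320.9]
tool_rot: [0.716, -0.698, 0.007, 0.006]
contact_force: [-0.2, 0.6, -1.8]
width: 23.1
```

```bash
python3 st.py
```

```text
20.0667 [ 95.5  65.6 320.9] j [-0.759 -0.966  2.139 -0.013  1.954  2.353] w 23.1 f [-0.2  0.6 -1.8]
tool x [ 0.025 -1.     0.019] y [-1.    -0.025 -0.002] z [ 0.002 -0.019 -1.   ]
```

>>> play_rows(targets=[0, 0.03, 0, 0, 0.015, 0, 0.03, 0, 0, 0.015, 0, 0.03, 0, 0, 0.015, 0, 0.03, 0, 0, 0.015])

```text
time: 20.4
tcp_pos: [34.6, 100.3, 324.6]
tool_rot: [0.717, -0.697, 0.002, 0.025]
contact_force: [0.0, 0.0, 0.4]
width: 22.6
```

```bash
python3 st.py
```

```text
20.4 [ 34.6 100.3 324.6] j [-0.211 -0.969  2.131 -0.049  2.002  2.881] w 22.6 f [0.  0.  0.4]
tool x [ 0.03  -0.999  0.038] y [-0.999 -0.029  0.033] z [-0.032 -0.039 -0.999]
```

Tilt did respond at the limit: tool-z x went from +0.03 to -0.03. A cleaner place is the elbow limit (j3 max), with the arm plane along x and the gripper turned so its narrow side faces the base. I'll go out, turn, then descend there.

>>> play_rows(targets=[0, -0.03, 0, 0, 0.015, -0.005, -0.035, 0, 0, 0.015, -0.005, -0.035, 0, 0, 0.015, 0, -0.035, 0, 0, 0.015, 0, -0.035, 0, 0, 0.015, 0, -0.03, 0, 0, 0.015, 0, -0.03, 0, -0.06, 0.015, 0, 0, 0, -0.124, 0.015, 0, 0, 0, -0.124, 0.015, 0, 0, 0, -0.124, 0.015, 0, 0, 0, -0.124, 0.015, 0, 0, 0, -0.124, 0.015])

```text
time: 21.4
tcp_pos: [248.6, 84.6, 302.5]
tool_rot: [0.922, -0.386, -0.017, 0.009]
contact_force: [0.1, -0.3, -0.5]
width: 22.9
```

>>> play_rows(targets=[0, 0, 0, -0.124, 0.015, 0, 0, 0, -0.124, 0.015, 0, 0, 0, -0.124, 0.015, 0, 0, 0, -0.124, 0.015, 0, 0, 0, -0.124, 0.015, 0, 0, 0, -0.124, 0.015, 0, 0, 0, -0.124, 0.015, 0, 0, 0, 0, 0.015])

```text
time: 22.07
tcp_pos: [237.3, 92.8, 292.9]
tool_rot: [0.999, 0.044, -0.026, -0.001]
contact_force: [-0.4, -0.4, -1.3]
width: 22.8
```

```bash
python3 st.py
```

```text
22.0667 [237.3  92.8 292.9] j [-0.096 -0.355  2.01  -0.005  1.538  1.388] w 22.8 f [-0.4 -0.4 -1.3]
tool x [ 0.995  0.087 -0.052] y [ 0.087 -0.996 -0.004] z [-0.052 -0.    -0.999]
```

>>> play_rows(targets=[0, 0, 0.035, 0, 0.015, 0, 0, 0.038, 0, 0.015, 0, 0, 0.038, 0, 0.015, -0.01, 0, 0.035, 0, 0.015, -0.02, 0, 0.02, 0, 0.015, -0.03, 0, 0, 0, 0.015])

```text
time: 22.57
tcp_pos: [163.1, 92.1, 120.9]
tool_rot: [0.999, 0.036, -0.026, -0.001]
contact_force: [-0.3, -0.9, 0.8]
width: 23.1
```

```bash
python3 st.py
```

```text
22.5667 [163.1  92.1 120.9] j [-0.144 -0.363  2.49  -0.008  1.066  1.358] w 23.1 f [-0.3 -0.9  0.8]
tool x [ 0.996  0.072 -0.052] y [ 0.072 -0.997 -0.005] z [-0.053  0.001 -0.999]
```

>>> play_rows(targets=[-0.02, 0, 0, 0, 0.015, -0.03, 0, 0, 0, 0.015, -0.03, 0, 0, 0, 0.015])

```text
time: 22.82
tcp_pos: [87.9, 96.1, 139.8]
tool_rot: [0.999, 0.032, -0.033, 0.001]
contact_force: [0.7, -0.1, -0.3]
width: 23.1
```

```bash
python3 st.py
```

```text
22.8167 [ 87.9  96.1 139.8] j [-0.207 -0.725  2.563 -0.017  1.367  1.304] w 23.1 f [ 0.7 -0.1 -0.3]
tool x [ 0.996  0.063 -0.065] y [ 0.063 -0.998 -0.001] z [-0.065 -0.003 -0.998]
```

```bash
python3 - <<'E'
from h import *
for nm,ut,us in [("box1 front +y",(318,149.5),(380,171)),("box1/2 front mid",(393,149.5),(388,244)),("box2 front -y",(447,150),(397,310))]:
    print(nm)
    for z in range(20,141,20): print(z,back('top',ut,z)[:2].round(),back('side',us,z)[:2].round())
t=cv2.imread("pics/top0.png");s=cv2.imread("pics/side0.png")
A=cv2.resize(t[130:170,300:460],None,fx=4,fy=4,interpolation=cv2.INTER_CUBIC);B=cv2.resize(s[160:260,350:450],None,fx=4,fy=4,interpolation=cv2.INTER_CUBIC)
A=np.pad(A,((0,400-len(A)),(0,0),(0,0)));cv2.imwrite("pics/box.png",np.hstack([A[:,:400],B]))
E
```

```text
box1 front +y
20 [597. -31.] [615.  71.]
40 [594. -31.] [610.  45.]
60 [590. -31.] [605.  20.]
80 [587. -31.] [600.  -6.]
100 [583. -31.] [596. -31.]
120 [580. -31.] [591. -57.]
140 [576. -32.] [586. -82.]
box1/2 front mid
20 [ 593. -237.] [ 605. -193.]
40 [ 589. -233.] [ 600. -212.]
60 [ 586. -229.] [ 596. -231.]
80 [ 583. -225.] [ 591. -249.]
100 [ 579. -221.] [ 586. -268.]
120 [ 576. -217.] [ 582. -287.]
140 [ 572. -213.] [ 577. -305.]
box2 front -y
20 [ 588. -386.] [ 601. -369.]
40 [ 585. -379.] [ 597. -383.]
60 [ 582. -372.] [ 592. -397.]
80 [ 578. -365.] [ 588. -411.]
100 [ 575. -358.] [ 583. -425.]
120 [ 572. -351.] [ 579. -439.]
140 [ 568. -344.] [ 575. -454.]
```

Orientation is held stiffly by the solver, but the earlier card push showed that blocked pushing does tilt the tool: tip back about 0.018 rad for about 6 mm. The grey instrument's front face (x≈587, about 100 mm high, at y≈-140) is a fixed stop for a finger back. I'll go there with a gentle, repeated push.

>>> play_rows(targets=[0.03, 0, -0.01, 0, 0.015, 0.035, 0.01, -0.015, 0, 0.015, 0.036, 0.016, -0.01, 0, 0.015, 0.036, 0.018, -0.01, 0, 0.015, 0.036, 0.018, -0.01, 0, 0.015, 0.036, 0.018, -0.01, 0, 0.015, 0.036, 0.018, 0, 0, 0.015, 0.036, 0.018, 0, 0, 0.015, 0.036, 0.018, 0, 0, 0.015, 0.036, 0.018, 0, 0, 0.015, 0.03, 0.016, 0, 0, 0.015, 0.01, 0.01, 0, 0.05, 0.015])

```text
time: 23.82
tcp_pos: [493.3, -55.9, 233.7]
tool_rot: [1.0, -0.009, 0.027, 0.009]
contact_force: [0.2, 1.2, -0.5]
width: 23.0
```

>>> play_rows(targets=[0, 0, 0, 0.124, 0.015, 0, 0, 0, 0.124, 0.015, 0, 0, 0, 0.124, 0.015, 0, 0, 0, 0.124, 0.015, 0, 0, 0, 0.124, 0.015, 0, 0, 0, 0.124, 0.015, 0, 0, 0, 0.124, 0.015, 0, 0, 0, 0.124, 0.015, 0, 0, 0, 0.124, 0.015, 0, 0, 0, 0.124, 0.015, 0, 0, 0, 0.124, 0.015, 0, 0, 0, 0.124, 0.015])

```text
time: 24.82
tcp_pos: [487.5, -40.7, 222.3]
tool_rot: [0.723, -0.69, 0.015, -0.009]
contact_force: [0.4, -0.1, -1.5]
width: 22.9
```

```bash
python3 st.py
```

```text
24.8167 [487.5 -40.7 222.3] j [-0.325  0.229  1.653  0.004  1.224  2.768] w 22.9 f [ 0.4 -0.1 -1.5]
tool x [ 0.046 -0.999  0.009] y [-0.998 -0.047 -0.034] z [ 0.035 -0.008 -0.999]
```

>>> play_rows(targets=[0.025, -0.012, 0.015, 0.04, 0.015, 0.03, -0.015, 0.03, 0, 0.015, 0.025, -0.015, 0.03, 0, 0.015, 0.008, -0.008, 0.025, 0, 0.015, 0, 0, 0.02, 0, 0.015, 0, 0, 0.005, 0, 0.015, 0, 0, 0, 0, 0.015])

```text
time: 25.4
tcp_pos: [541.7, -122.2, 92.3]
tool_rot: [-0.699, 0.715, -0.012, 0.01]
contact_force: [0.4, -0.0, -1.0]
width: 22.9
```

```bash
python3 st.py
```

```text
25.4 [ 541.7 -122.2   92.3] j [-0.438  0.519  1.607  0.013  0.986  2.719] w 22.9 f [ 0.4 -0.  -1. ]
tool x [-0.022 -1.     0.003] y [-0.999  0.022 -0.032] z [ 0.032 -0.003 -0.999]
```

>>> play_rows(targets=[0.005, -0.006, 0, 0, 0.015, 0, -0.005, 0.001, 0, 0.015, 0, -0.004, 0.001, 0, 0.015])

```text
time: 25.65
tcp_pos: [557.6, -125.7, 93.3]
tool_rot: [-0.699, 0.715, -0.013, 0.011]
contact_force: [-0.1, -0.6, -1.5]
width: 22.9
```

>>> play_rows(targets=[0, -0.004, 0.001, 0, 0.015, 0, -0.004, 0.001, 0, 0.015])

```text
time: 25.82
tcp_pos: [567.5, -125.7, 93.6]
tool_rot: [-0.699, 0.715, -0.015, 0.011]
contact_force: [0.8, 0.3, -0.3]
width: 22.8
```

>>> play_rows(targets=[0, -0.003, 0.004, 0, 0.015, 0, -0.003, 0.003, 0, 0.015])

```text
time: 25.98
tcp_pos: [572.1, -125.7, 88.2]
tool_rot: [-0.699, 0.715, -0.012, 0.009]
contact_force: [-47.5, 1.3, 38.0]
width: 21.8
```

>>> play_rows(targets=[0, -0.003, 0.001, 0, 0.015, 0, -0.003, 0.001, 0, 0.015])

```text
time: 26.15
tcp_pos: [571.6, -125.7, 88.2]
tool_rot: [-0.7, 0.714, -0.005, 0.002]
contact_force: [-30.7, 1.2, 27.5]
width: 22.7
```

```bash
python3 st.py
```

```text
26.15 [ 571.6 -125.7   88.2] j [-0.417  0.591  1.496  0.     1.045  2.745] w 22.7 f [-30.7   1.2  27.5]
tool x [-0.02  -1.     0.004] y [-1.     0.02  -0.009] z [ 0.009 -0.004 -1.   ]
```

>>> play_rows(targets=[0, -0.0025, -0.001, 0, 0.015, 0, -0.0025, 0, 0, 0.015, 0, -0.0025, 0, 0, 0.015, 0, -0.0025, 0, 0, 0.015])

```text
time: 26.48
tcp_pos: [571.1, -125.7, 89.1]
tool_rot: [-0.701, 0.713, 0.008, -0.008]
contact_force: [-21.1, 0.1, 12.7]
width: 22.3
```

```bash
python3 st.py
```

```text
26.4833 [ 571.1 -125.7   89.1] j [-0.413  0.604  1.47  -0.011  1.089  2.752] w 22.3 f [-21.1   0.1  12.7]
tool x [-0.018 -1.     0.001] y [-1.     0.018  0.023] z [-0.023 -0.001 -1.   ]
```

>>> play_rows(targets=[0, -0.0028, 0, 0, 0.015, 0, -0.0028, 0, 0, 0.015, 0, -0.0028, 0, 0, 0.015, 0, -0.0028, 0, 0, 0.015, 0, -0.0028, 0, 0, 0.015, 0, -0.0028, 0, 0, 0.015, 0, -0.0028, 0, 0, 0.015, 0, -0.0028, 0, 0, 0.015, 0, -0.0028, 0, 0, 0.015, 0, -0.0028, 0, 0, 0.015])

```text
time: 27.32
tcp_pos: [570.5, -125.7, 91.4]
tool_rot: [-0.701, 0.711, 0.042, -0.038]
contact_force: [-21.1, 0.4, 13.4]
width: 22.6
```

```bash
python3 st.py
```

```text
27.3167 [ 570.5 -125.7   91.4] j [-0.401  0.644  1.396 -0.041  1.208  2.772] w 22.6 f [-21.1   0.4  13.4]
tool x [-0.015 -1.    -0.005] y [-0.994  0.015  0.112] z [-0.112  0.006 -0.994]
```

>>> play_rows(targets=[0, -0.003, 0.0003, 0, 0.015, 0, -0.003, 0.0003, 0, 0.015, 0, -0.003, 0.0003, 0, 0.015, 0, -0.003, 0.0003, 0, 0.015, 0, -0.003, 0.0003, 0, 0.015, 0, -0.003, 0.0003, 0, 0.015, 0, -0.003, 0.0003, 0, 0.015, 0, -0.003, 0.0003, 0, 0.015, 0, -0.003, 0.0003, 0, 0.015, 0, -0.003, 0.0003, 0, 0.015, 0, -0.003, 0.0003, 0, 0.015, 0, -0.003, 0.0003, 0, 0.015])

```text
time: 28.32
tcp_pos: [569.8, -125.7, 94.4]
tool_rot: [-0.698, 0.708, 0.084, -0.076]
contact_force: [-23.0, 1.4, 15.8]
width: 22.4
```

```bash
python3 st.py
```

```text
28.3167 [ 569.8 -125.7   94.4] j [-0.386  0.7    1.3   -0.075  1.357  2.793] w 22.4 f [-23.    1.4  15.8]
tool x [-0.015 -1.    -0.01 ] y [-0.974  0.013  0.225] z [-0.225  0.013 -0.974]
```

>>> play_rows(targets=[0, -0.003, 0.0006, 0, 0.015, 0, -0.003, 0.0006, 0, 0.015, 0, -0.003, 0.0006, 0, 0.015, 0, -0.003, 0.0006, 0, 0.015, 0, -0.003, 0.0006, 0, 0.015, 0, -0.003, 0.0006, 0, 0.015, 0, -0.003, 0.0006, 0, 0.015, 0, -0.003, 0.0006, 0, 0.015, 0, -0.003, 0.0006, 0, 0.015, 0, -0.003, 0.0006, 0, 0.015, 0, -0.003, 0.0006, 0, 0.015, 0, -0.003, 0.0006, 0, 0.015])

```text
time: 29.32
tcp_pos: [569.6, -125.6, 97.4]
tool_rot: [-0.691, 0.703, 0.124, -0.114]
contact_force: [-20.4, 1.7, 17.6]
width: 22.1
```

```bash
python3 st.py
```

```text
29.3167 [ 569.6 -125.6   97.4] j [-0.373  0.759  1.205 -0.105  1.5    2.811] w 22.1 f [-20.4   1.7  17.6]
tool x [-0.019 -1.    -0.011] y [-0.943  0.014  0.332] z [-0.331  0.017 -0.943]
```

>>> play_rows(targets=[0, -0.003, 0.0008, 0, 0.015, 0, -0.003, 0.0008, 0, 0.015, 0, -0.003, 0.0008, 0, 0.015, 0, -0.003, 0.0008, 0, 0.015, 0, -0.003, 0.0008, 0, 0.015, 0, -0.003, 0.0008, 0, 0.015, 0, -0.003, 0.0008, 0, 0.015, 0, -0.003, 0.0008, 0, 0.015, 0, -0.003, 0.0008, 0, 0.015, 0, -0.003, 0.0008, 0, 0.015, 0, -0.003, 0.0008, 0, 0.015, 0, -0.003, 0.0008, 0, 0.015])

```text
time: 30.32
tcp_pos: [571.4, -126.0, 104.1]
tool_rot: [-0.681, 0.7, 0.155, -0.148]
contact_force: [-26.3, 3.1, 20.6]
width: 22.8
```

```bash
python3 st.py
```

```text
30.3167 [ 571.4 -126.   104.1] j [-0.36   0.811  1.113 -0.133  1.629  2.829] w 22.8 f [-26.3   3.1  20.6]
tool x [-0.029 -1.    -0.004] y [-0.908  0.024  0.419] z [-0.419  0.016 -0.908]
```

The tool now leans 24.8° against the board's 28°. I'll back off gently and compute the pre-insertion pose for the left edge.

>>> play_rows(targets=[0, 0.008, -0.002, 0, 0.015, 0, 0.012, -0.01, 0, 0.015, 0, 0.01, -0.015, 0, 0.015, 0, 0.003, -0.005, 0, 0.015, 0, 0, 0, 0, 0.015])

```text
time: 30.73
tcp_pos: [554.4, -125.5, 148.7]
tool_rot: [-0.681, 0.7, 0.155, -0.148]
contact_force: [-0.3, 0.9, -0.9]
width: 23.1
```

```bash
cat > plan.py <<'E'
from h import *
import sys
exec(open("st.py").read())
T=Rot.from_euler('zy',[-.021,np.radians(28)]).as_matrix();o=np.array([435.5,-299.3,29.2])
off=np.array([71.5,-2.6,8.])
B=lambda:T.T@(s["tcp_pos"]+R@off-o)
print("bite in board",B().round(1))
Rc=R@Rot.from_euler('x',float(sys.argv[4]) if len(sys.argv)>4 else 0).as_matrix()
print("tool y in board",(T.T@R[:,1]).round(3),"tool x in board",(T.T@R[:,0]).round(3))
tb=np.array([float(v) for v in sys.argv[1:4]])
print("tool delta to",tb,(R.T@(T@tb+o-s["tcp_pos"]-R@off)).round(1))
E
python3 plan.py -1 100 100
```

```text
30.7333 [ 554.4 -125.5  148.7] j [-0.368  0.729  1.142 -0.138  1.681  2.815] w 23.1 f [-0.3  0.9 -0.9]
tool x [-0.029 -1.    -0.004] y [-0.908  0.025  0.419] z [-0.419  0.015 -0.908]
bite in board [ 48.1 103.4 152.3]
tool y in board [-0.998  0.004 -0.056] tool x in board [-0.003 -1.    -0.017]
tool delta to [ -1. 100. 100.] [ 4.4 51.9 49.4]
```

>>> play_rows(targets=[0, 0.008, 0.006, 0, 0.015, 0, 0.01, 0.009, 0, 0.015, 0, 0.01, 0.009, 0, 0.015, 0, 0.01, 0.009, 0, 0.015, 0, 0.006, 0.006, 0, 0.015, 0, 0, 0, 0, 0.015])

```text
time: 31.23
tcp_pos: [496.6, -123.1, 126.1]
tool_rot: [-0.681, 0.7, 0.156, -0.148]
contact_force: [0.2, -0.2, -0.7]
width: 23.0
```

```bash
python3 plan.py -1 100 100; python3 - <<'E'
from h import *
s=bot.get_state();R=Rot.from_quat(s["tool_rot"]).as_matrix();t=s["tcp_pos"]
q=snap("side");cv2.imwrite("pics/full7.png",q);tp=snap("top");cv2.imwrite("pics/top7.png",tp)
T=Rot.from_euler('zy',[-.021,np.radians(28)]).as_matrix();o=np.array([435.5,-299.3,29.2])
u0,v0,k=290,165,6
A=cv2.resize(q[v0:v0+100,u0:u0+80],None,fx=k,fy=k,interpolation=cv2.INTER_CUBIC)
def dot(X,c): 
    u=(proj("side",X)[0]-[u0,v0])*k+k/2; cv2.circle(A,(int(u[0]),int(u[1])),3,c,1)
for X in [(-8,50,160),(0,50,160),(-8,50,110),(-8,50,60),(6,50,110),(-8,-50,160)]: dot(T@X+o,(0,0,255))
for X in [(78,20,33),(78,-20,33),(78,20,-17),(78,-20,-17)]: dot(R@np.array(X)+t,(0,255,0))
t0,w0=370,150
Bm=cv2.resize(tp[w0:w0+70,t0:t0+75],None,fx=4,fy=4,interpolation=cv2.INTER_CUBIC);Bm=np.pad(Bm,((0,600-len(Bm)),(0,0),(0,0)))
cv2.imwrite("pics/g7.png",np.hstack([A,Bm]))
E
```

```text
31.2333 [ 496.6 -123.1  126.1] j [-0.399  0.633  1.377 -0.149  1.54   2.805] w 23.0 f [ 0.2 -0.2 -0.7]
tool x [-0.028 -1.    -0.005] y [-0.907  0.024  0.42 ] z [-0.419  0.016 -0.908]
bite in board [  7.7 105.  105.1]
tool y in board [-0.998  0.003 -0.056] tool x in board [-0.002 -1.    -0.017]
tool delta to [ -1. 100. 100.] [5.1 8.9 4.5]
```

View pics/g7.png

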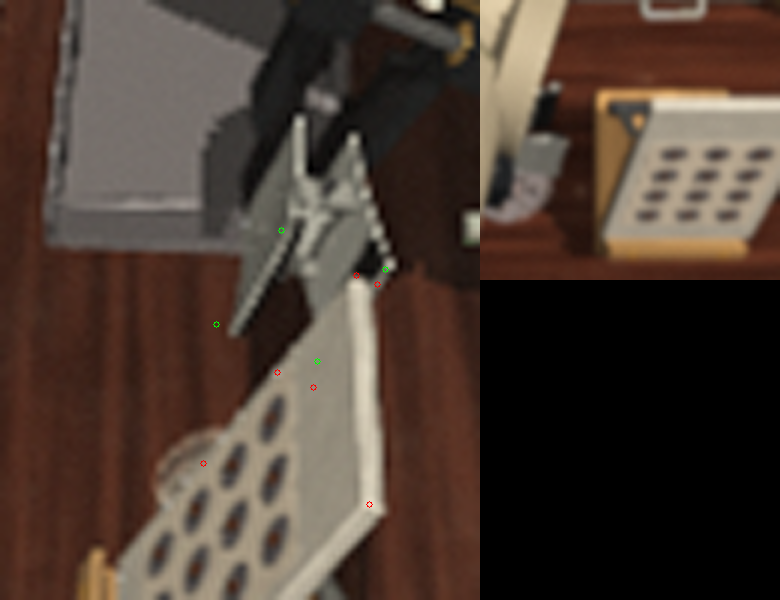

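The side crop shows the clip, tilted nearly parallel to the board edge: left lip front edge from (293,235) to (235,330), card's left edge from (357,275) to (203,463). It sits about 2 mm further to +x than I assumed. I'll align it and then slide in along -y.

>>> play_rows(targets=[0, 0.005, 0.003, 0, 0.015, 0, 0.004, 0.001, 0, 0.015, 0, 0, 0, 0, 0.015, 0, 0, 0, 0, 0.015])

```text
time: 31.67
tcp_pos: [488.8, -123.2, 126.4]
tool_rot: [-0.681, 0.7, 0.154, -0.147]
contact_force: [0.2, 0.1, -0.3]
width: 23.0
```

```bash
sed -i 's/71.5,-2.6,8/71.5,-4.5,8/' plan.py; python3 plan.py -1.8 100 100
```

```text
31.6667 [ 488.8 -123.2  126.4] j [-0.404  0.615  1.406 -0.151  1.526  2.802] w 23.0 f [ 0.2  0.1 -0.3]
tool x [-0.028 -1.    -0.004] y [-0.909  0.024  0.417] z [-0.417  0.015 -0.909]
bite in board [  2.5 104.7 102. ]
tool y in board [-0.998  0.003 -0.058] tool x in board [-0.002 -1.    -0.016]
tool delta to [ -1.8 100.  100. ] [4.7 4.4 1.6]
```

>>> play_rows(targets=[0.005, 0.003, 0.001, 0, 0.015, 0.01, 0.001, 0, 0, 0.015, 0.01, 0, 0, 0, 0.015, 0.008, 0, 0, 0, 0.015, 0.002, 0, 0, 0, 0.015])

```text
time: 32.08
tcp_pos: [483.7, -161.9, 127.5]
tool_rot: [-0.682, 0.7, 0.154, -0.147]
contact_force: [-1.0, 0.1, -0.3]
width: 22.8
```

```bash
python3 plan.py -1.8 38 100
```

```text
32.0833 [ 483.7 -161.9  127.5] j [-0.467  0.622  1.39  -0.176  1.523  2.745] w 22.8 f [-1.   0.1 -0.3]
tool x [-0.027 -1.    -0.003] y [-0.909  0.023  0.416] z [-0.416  0.014 -0.909]
bite in board [ -1.6  65.9 100.6]
tool y in board [-0.998  0.002 -0.06 ] tool x in board [-0.001 -1.    -0.015]
tool delta to [ -1.8  38.  100. ] [27.9  0.2  0.2]
```

>>> play_rows(targets=[0.006, 0, 0, 0, 0.015, 0.006, 0, 0, 0, 0.015])

```text
time: 32.25
tcp_pos: [483.3, -175.2, 127.4]
tool_rot: [-0.682, 0.7, 0.154, -0.147]
contact_force: [-0.1, -0.2, -0.9]
width: 23.1
```

>>> play_rows(targets=[0.004, 0, 0, 0, 0.015, 0.004, 0, 0, 0, 0.015])

```text
time: 32.42
tcp_pos: [483.0, -184.6, 127.3]
tool_rot: [-0.681, 0.7, 0.154, -0.147]
contact_force: [0.5, -0.3, -1.3]
width: 22.9
```

```bash
python3 plan.py -1.8 38 100
```

```text
32.4167 [ 483.  -184.6  127.3] j [-0.501  0.634  1.37  -0.188  1.527  2.714] w 22.9 f [ 0.5 -0.3 -1.3]
tool x [-0.028 -1.    -0.003] y [-0.909  0.024  0.416] z [-0.416  0.015 -0.909]
bite in board [ -1.7  43.2 100. ]
tool y in board [-0.998  0.003 -0.059] tool x in board [-0.002 -1.    -0.016]
tool delta to [ -1.8  38.  100. ] [ 5.2  0.1 -0.1]
```

>>> play_rows(targets=[0.004, 0, 0, 0, 0.015, 0.003, 0, 0, 0, 0.015, 0, 0, 0, 0, 0.015])

```text
time: 32.67
tcp_pos: [482.8, -193.0, 127.1]
tool_rot: [-0.681, 0.701, 0.154, -0.147]
contact_force: [0.1, -0.1, -0.6]
width: 23.0
```

```bash
python3 plan.py -1.8 36 100; python3 - <<'E'
from h import *
T=Rot.from_euler('zy',[-.021,np.radians(28)]).as_matrix();o=np.array([435.5,-299.3,29.2])
a=cv2.imread("pics/full7.png").astype(int);b=snap("side");cv2.imwrite("pics/full8.png",b);b=b.astype(int)
for z in (150,140,125,115,100,85,75,65,50):
    r=[]
    for y in range(54,16,-4):
        u,v=np.rint(proj("side",T@np.array([-8.,y,z])+o)[0]).astype(int); r.append("%3d>%3d"%(a[v,u].mean(),b[v,u].mean()))
    print(z,' '.join(r))
E
```

```text
32.6667 [ 482.8 -193.   127.1] j [-0.513  0.639  1.361 -0.193  1.528  2.703] w 23.0 f [ 0.1 -0.1 -0.6]
tool x [-0.029 -1.    -0.003] y [-0.909  0.025  0.416] z [-0.416  0.015 -0.909]
bite in board [-1.7 34.8 99.8]
tool y in board [-0.998  0.004 -0.059] tool x in board [-0.003 -1.    -0.016]
tool delta to [ -1.8  36.  100. ] [-1.2  0.1 -0.2]
150 100> 32 125>116 135>132 132>131 134>131 133>131 135>134 133>132 134>131 134>131
140 120>105 128>119 136>133 135>132 136>133 133>132 133>130 134>132 133>133 137>135
125  63>124 131>132 139>134 135>134 133>132 135>133 135>133 135>135 137>135 136>134
115  76>140 120>134 142>137 143>142 144>142 114>114 107>105 119>119 131>131 148>145
100  34> 42 126> 52 144> 76 140> 93 123>107 107>112  99> 98 114>114 148>147 148>146
85  80>105 117> 89 142> 29 145> 54  85> 67  83> 86  91> 90 121>120 136>135 148>147
75  94>131 143> 85 146> 36 141> 50  90> 60  70> 75  79> 79 113>113 148>146 146>144
65 117>124 131>104 145> 26 147> 41 146> 92 138>128 135>135 140>139 145>145 148>147
50 117>113 149>148 144>143 119>118 101> 98  83> 81  77> 75  94> 91 147>146 144>143
```

The front lip now covers the card's left margin (y_b from 50 down to about 36), the card is unmoved and there is no contact force. I'll release gradually.

>>> play_rows(targets=[0, 0, 0, 0, 0.026, 0, 0, 0, 0, 0.029, 0, 0, 0, 0, 0.032, 0, 0, 0, 0, 0.035, 0, 0, 0, 0, 0.038, 0, 0, 0, 0, 0.041])

```text
time: 33.22
tcp_pos: [483.1, -191.9, 127.3]
tool_rot: [-0.682, 0.7, 0.154, -0.147]
contact_force: [-0.4, -1.1, 0.3]
width: 40.6
```

```bash
python3 plan.py -1.8 36 100
```

```text
33.2167 [ 483.1 -191.9  127.3] j [-0.511  0.639  1.362 -0.192  1.528  2.703] w 40.6 f [-0.4 -1.1  0.3]
tool x [-0.027 -1.    -0.003] y [-0.909  0.023  0.416] z [-0.415  0.014 -0.91 ]
bite in board [ -1.4  35.9 100.1]
tool y in board [-0.998  0.002 -0.06 ] tool x in board [-0.002 -1.    -0.016]
tool delta to [ -1.8  36.  100. ] [-0.1  0.4  0.1]
```

>>> play_rows(targets=[0, 0, 0, 0, 0.05, 0, 0, 0, 0, 0.065, 0, 0, 0, 0, 0.075, 0, 0, 0, 0, 0.075])

```text
time: 33.55
tcp_pos: [483.1, -191.8, 127.6]
tool_rot: [-0.682, 0.7, 0.153, -0.147]
contact_force: [0.9, 0.1, 0.9]
width: 65.7
```

>>> play_rows(targets=[0, 0, -0.008, 0, 0.075, 0, 0, -0.015, 0, 0.075, 0, 0, -0.025, 0, 0.075, 0, 0, -0.03, 0, 0.075, -0.02, 0, -0.025, 0, 0.075, -0.03, 0, -0.01, 0, 0.075, -0.035, 0, 0, 0, 0.075, -0.035, 0, 0, 0, 0.075, -0.02, 0, 0, 0, 0.075, 0, 0, 0, 0, 0.075])

```text
time: 34.38
tcp_pos: [536.2, -54.6, 241.9]
tool_rot: [-0.685, 0.697, 0.154, -0.144]
contact_force: [1.0, -0.5, -0.3]
width: 75.1
```

```bash
python3 st.py; python3 - <<'E'
from h import *
T=Rot.from_euler('zy',[-.021,np.radians(28)]).as_matrix();o=np.array([435.5,-299.3,29.2])
a=cv2.imread("pics/full7.png").astype(int);c8=cv2.imread("pics/full8.png").astype(int);b=snap("side");cv2.imwrite("pics/full9.png",b);b=b.astype(int);cv2.imwrite("pics/top9.png",snap("top"))
for z in (125,115,105,95,85,75,65,50):
    r=[]
    for y in range(62,16,-4):
        u,v=np.rint(proj("side",T@np.array([-8.,y,z])+o)[0]).astype(int); r.append("%3d>%3d"%(a[v,u].mean(),b[v,u].mean()))
    print(z,' '.join(r))
# card-edge profile: rows near the card's bottom near corner and top near corner, pre/post
for r in (220,235,245,292,294,296): 
    print(r,'pre ',' '.join('%3d'%v for v in a[r,300:360:1].min(1)[0:60:2]));print(r,'post',' '.join('%3d'%v for v in b[r,300:360].min(1)[0:60:2]))
E
```

```text
34.3833 [536.2 -54.6 241.9] j [-0.274  0.588  1.135 -0.099  1.833  2.879] w 75.1 f [ 1.  -0.5 -0.3]
tool x [-0.019 -1.    -0.01 ] y [-0.911  0.014  0.413] z [-0.412  0.017 -0.911]
125  23> 61  23> 89  63>137 131>132 139>136 135>136 133>135 135>138 135>136 135>138 137>137 136>137
115  23>135  20>148  76>105 120> 53 142> 33 143> 34 144> 49 114>111 107>110 119>122 131>132 148>148
105  25>100  24>100  44> 91  91>102 143>129 110> 30  81> 37  54> 54  59> 63  89> 91 121>121 144>144
95  24>105  20>104  75> 99 120>102 143>131 145>108 135> 26 138> 64 140>124 147>151 149>149 147>148
85  53>107  50>107  80> 96 117> 99 142>102 145>127  85> 94  83> 60  91> 83 121>121 136>136 148>150
75  53>108  55>112  94>111 143> 99 146>102 141>126  90> 89  70> 57  79> 65 113>116 148>149 146>146
65  90>124 107>103 117>108 131>112 145>107 147>118 146>108 138>126 135>137 140>142 145>146 148>148
50  94> 95 117>119 117>118 149>152 144>145 119>122 101>100  83> 83  77> 77  94> 93 147>149 144>145
220 pre   27  25  22  23  28  27  25  29  28  28  25  22  30  30  82  24  19  19  14  17  55 124 123 121 133 178 111  31  29 
[... 722 characters left out ...]
132  95  94 100  98  99  86  59 126 132  67  62  78  79
292 post  34  84  77  74 109 126 165 155  98  80  88  92 105 121 127 120 132  96  96  98  98  99  86  59 127 134  68  62  79  77
294 pre   35  67  86  90 108 163 162 102  71  67  84  90 128 136 130 107 124  92  93  95  92  92  93  95  77 134 114  59  75  77
294 post  35  68  85  92 110 163 164 103  71  64  86  92 128 136 131 109 126  94  94  94  93  92  92  94  78 136 115  60  77  78
296 pre   33  52  61  64 114 161 103  74  45  47 113 128 133 135 130 127 111  95  95  94  97  94  94  94  94 109 135  64  77  88
296 post  35  54  62  65 116 159 105  77  44  46 111 129 133 135 130 129 109  96  96  94  95  94  93  95  94 110 135  64  76  89
```

>>> play_rows(targets=[0, 0, 0, -0.1, 0.075, 0, 0, 0, -0.1, 0.075, 0, 0, 0, 0, 0.075, 0, 0, 0, 0, 0.075, 0, 0, 0, 0, 0.075, 0, 0, 0, 0, 0.075])

```text
time: 34.98
tcp_pos: [535.9, -65.8, 240.4]
tool_rot: [0.746, -0.631, -0.169, 0.129]
contact_force: [-0.2, -1.0, 0.6]
width: 74.9
```

```bash
python3 st.py; python3 - <<'E'
from h import *
a=cv2.imread("pics/full9.png").astype(int);b=snap("side").astype(int);z=cv2.imread("pics/side0.png").astype(int)
d=abs(a-b).max(2)[205:300,295:370];print("change since release: max",d.max(),"n>25",(d>25).sum())
d=abs(z-b).max(2);print("dish/cyl/jar/carton changes since start",[ (d[s]>40).sum() for s in (np.s_[285:345,312:335],np.s_[103:135,312:332],np.s_[134:155,310:334])])
t=cv2.imread("pics/top0.png").astype(int);t2=snap("top").astype(int);d=abs(t-t2).max(2)
print("top: dish, cyl, carton, jar",[(d[s]>40).sum() for s in (np.s_[181:206,364:389],np.s_[188:206,446:482],np.s_[186:216,234:256],np.s_[190:212,182:206])])
E
```

```text
34.9833 [535.9 -65.8 240.4] j [-0.292  0.593  1.132 -0.104  1.833  2.677] w 74.9 f [-0.2 -1.   0.6]
tool x [ 0.147 -0.985 -0.088] y [-0.898 -0.17   0.406] z [-0.415  0.02  -0.91 ]
change since release: max 7 n>25 0
dish/cyl/jar/carton changes since start [np.int64(66), np.int64(69), np.int64(140)]
top: dish, cyl, carton, jar [np.int64(142), np.int64(17), np.int64(290), np.int64(40)]
```

```bash
python3 -c "
from rig import workorder
print(workorder.sign_off())"
```

```text
the job is handed in; nothing more can be done
None
```

I handed the job in with the card standing on the easel and the clip shut over the board's left edge; robot time was about 35 s of the 64 s allowed. `sign_off()` gives no verdict, so I don't know the judged result.

- **Card:** I lifted it out of its slot, set it on the ledge and leaned it back with a finger. The bottom edge first stopped about 7 mm too far forward, so I pushed it back against the board. The corner then matched the projected model to within about 1 pixel.
- **Clip:** The clip's lips are 50 mm tall, and held upright they could not pass over a board leaning 28°. The moves don't allow tilting, so I pressed a finger repeatedly against the front of the fixed grey instrument, which leaned the tool to about 25°. The wrist force there was mostly 25–37 N, with one reading of about 61 N (limit 120 N). I then slid the open clip over the left edge without contact force and released it gradually.
- **Final state:** The clip stayed on the edge, and pictures about 0.6 s apart showed no movement of clip or card. The middle of its lips is about 12–15 mm inside the edge and about 95–100 mm up the board. The card's near edge and corner pixels were the same before and after clipping. The gripper is open and clear.

**Not confirmed:**
- I did not measure the clip's joint angle or its pressing force on card and board.
- My last check for moved bystanders was unclear. It showed pixel changes around the dish, cylinder, carton and jar. I put these down to the arm and its shadow, because I felt no contact with any of them, but I did not confirm it with another view.

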